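Clamp a wooden blank with a quick-release cam lever

TASK

Clamp the loose wooden blank in the split clamp block, ready for boring: with the cam lever standing straight out in line with its skewer, turn the three-armed nut on the other end of the skewer clockwise until it comes up firm, then swing the lever fully home. The lever should meet firm resistance from about half-way and hold the blank tightly, but neither lever nor nut may be forced, nothing over-tightened, and the other things on the bench are to be left where they are.

Things in the scene. Friction and masses are not known exactly. Their poses are not given: they have to be found in the camera images.
- clamp: Split aluminium clamp block on a ply base 170 x 130 x 12, fixed to the bench. Origin under its middle; x along the blank, y along the skewer (lever at +y, nut at -y), z up. Fixed half with V: y 6 to 30; springy moving half: y -36 to -19; both 50 long in x, tops at z 86. The steel skewer crosses both at z 72.
- nut_center (a point): Middle of the black three-armed nut, on the skewer's axis (fixed point; the nut lies within 4 mm of it along the axis). Arms 120 deg apart, rod 10 thick, ball ends 14, tips 36 from the axis; clear of the moving half by 15 to 20. Clockwise (tightens) seen from the nut's end: tops of the arms move to clamp +x. Thread 1.5 mm a turn. How far it must turn is unknown: some 0.3 to 2.5 turns.
- lever_pivot (a point): Upright pivot pin of the cam lever at the skewer's +y end, at the lever's mid-height (72 above the bench). Moves up to 2 mm along the skewer.
- lever_tip (a point): Outer end of the flat steel cam lever, 76 from the pivot. The blade is 9 thick and 16 high (64 to 80 above the bench); its last 20 bend slightly outward.
- lever (a joint): Angle of the cam lever in rad, counter-clockwise from above: negative = open (towards clamp +x), 0 = straight out along clamp +y in line with the skewer, +1.6 = fully home, lying along the fixed half towards clamp -x. About 0.15 N m of own friction; when set right it takes 8 to 17 N at 60 from the pivot, most near 0.8, easing past 1.3, and stays shut past 1.42. Draws the skewer 2 mm from 0 to home.
- pad: Cork-faced pressure pad 46 x 4 x 26 on the inner face of the moving half; origin at its middle. It bears on the side of the blank.
- blank: Round beech blank, 28 across, 290 long, 125 g, with a 10 hole in its ends, lying loose in the clamp along clamp x, its axis 40 above the bench. Origin at its middle.
- driver: Screwdriver with a blue handle, 190 long, lying on the bench; bystander. Origin under its middle.
- resin_mid (a point): White plastic bottle, 44 across, 75 high, upright; bystander. Its middle.
- corkring_mid (a point): Cork ring 34 across, 13 high, lying flat; bystander. Its middle.
- spool_mid (a point): Upright thread spool, 32 across, 40 high; bystander. Its middle.
Things that resemble listed ones, but are neither listed nor needed, are in the scene too. Leave any green or red look-alike of the clamp alone.

How it is judged:
By the outcome, as a careful person would: the job done as asked, in the order asked, and still so for the second after the job is handed in, with the robot touching nothing.
It also fails if it takes over 72 s, if anything falls off the work surface, if the arm or the gripper's body presses on something with over 40 N, if the wrist force passes 120 N, or if a joint passes its speed limit or range.

ROBOT

A 6-joint arm with a two-finger parallel gripper is mounted at the origin on the work surface. World frame = base frame: x ahead of the robot, y to its left, z up, the work surface at z = 0. Lengths are in mm, angles in rad, forces in N, time in s.
With the tool pointing down it reaches from about 400 to 925 mm from the base axis. Payload 3.4 kg.
Tool frame: the origin (TCP) lies between the finger pads; the fingertips stand 19 mm ahead of it and the grasp point (between the pads) is the TCP; z points along the fingers, x is the direction in which the jaws open and shut, and the axes are right-handed (so a half turn about z gives the same grasp; the last joint's range is limited). The gripper opens to 85 mm and grips with 20 to 120 N. Pads are 22 mm wide; open, the fingers measure 114 mm over their backs; the gripper's body (76 mm by 85 mm) begins 54 mm behind the grasp point. The pads swing forward as they close: fully open they stand 13 mm farther back than shut.
Start: joints at [-1.179, 0.307, 1.506, -0, 1.328, -0.073], TCP at [257.719, -514.016, 250.305] pointing down, gripper open.
Joint ranges: [-3.12, 3.12], [-1.05, 2.28], [0.14, 2.33], [-1.42, 4.57], [0.1, 2.73], [-2.68, 2.68]. Speed limits (rad/s): [2.57, 2.57, 3.14, 3.14, 3.14, 3.14].

INTERFACE

Orientations are given as a rotation vector (axis times angle).
In Python, from bench import manip gives the robot as it stands.
- The arm moves only by the tool carry_out, never from a script. Its arguments are lists of equal length, an entry for each row: "slide": the shift along the tool's x, y, z in cm, a list of three; "dr": the turn, a rotation vector about the tool's x, y, z in rad, a list of three. A call has 1 to 10 rows; each row shifts and turns the pose as measured when the row begins, along the tool's axes as they then stand; what a row does not reach is not made up. A row lasts 1/10 s, in which the tool goes at most 50 mm and 8.59 degrees, less where a joint would pass 70% of its speed; a pose out of reach is approached as far as the arm can. A call is refused whole if a number of a shift passes 5 or a number of a turn 0.15, either way. A call with a gripper value outside its range is refused whole. "fingers" is the opening, from 0 (shut) to 1 (fully open), set as the call begins (left out, the last holds). The fingers move at their own pace and stop on an object; "force" is the grip in N (left out, the last holds). Time passes only in rows, so rows that do not move let the fingers close. It gives the time, the measured TCP pose, the force and the opening at its end, in the units of the state.
- manip.observe(): the state, without advancing time (a new reading comes with each control period).
- manip.capture(name): name is "scene" or "side" or "wrist"; returns a dict with "image" (400x640x3 uint8, red, green, blue), "camera_matrix" (3x3 intrinsics, pixels), "rvec" (rotation vector, rad) and "tvec" (3), from world to camera coordinates, as OpenCV has them; the wrist camera has in their place "mount" (4x4, takes a point from camera to tool coordinates, whose origin is the TCP and whose axes are the tool frame's). Camera axes: x right, y down, z forward; pixel columns grow to the right and rows downward; lengths in mm; the calibration is good to about 2 mm. A picture is of the moment at which its call begins: read the wrist's pose just before it. There is no depth.
- manip.sign_off(): hands the job in, once; it reports no verdict.
Trained networks look in a picture, given as the dict that the camera call returned (one of the last four; its "shot" number tells which), for a name from the list of things; names that differ only in an ending like _2 or _b are one class to them, and where a whole thing is asked for, a point or a joint stands for the part that bears it (a point fixed in the world has none). Each returns a list of dicts, best first, with "confidence" (0 to 1); they miss things now and then, are a little off and sometimes report something else, mostly with a low value. They report only what shows in the picture. A call takes as long as a camera call. They do not tell look-alikes from the thing itself.
- manip.search_frame(target, picture): "position" ([row, column] in pixels, amid what is visible of it).
- manip.outline_of(target, picture): "region" (400x640 bool, what is visible of it) and "position" ([row, column] in pixels, amid what is visible of it).
The state is a dict: "clock": time; "q": joint angles; "dq": joint speeds; "joint_torque": joint torques, N m; "eef_pos": TCP position; "tcp_rot": TCP orientation; "contact_force": force on the tool from outside, world axes, zero at the start; "ft_torque": the same for the moment, N m; "opening": finger opening in mm.
Only numpy, scipy, OpenCV 4.12 (cv2) and the standard library are available. Lean on these libraries where they do the work, as an engineer would, in place of code of your own. Each camera call takes 0.05 s, during which the arm holds its last target.

## Working session

There is one attempt and no reset: what is moved stays moved. The work goes in short steps, Python scripts to look and compute and a tool call to move; the robot and the scene stay as the last step left them, time stands still between calls to the robot, and variables do not carry over. Pictures are saved under pics/ and viewed, and the job is handed in when it is done.

Besides the shell and the picture viewer there is one more tool, called after "Request:" as name(argument=value, ...) on one line, values as JSON. carry_out: Moves the arm, as the interface text tells. Its arguments: {"type":"object","properties":{"slide":{"type":"array"},"dr":{"type":"array"},"fingers":{"type":"number"},"force":{"type":"number"}},"required":["slide","dr"]}

```bash
mkdir -p pics; ls; cat > h.py <<'E'
import numpy as np,cv2,pickle
from bench import manip
def save(name,c,crop=None,scale=1):
    im=c["image"]
    if crop: r0,r1,c0,c1=crop; im=im[r0:r1,c0:c1]
    im=cv2.resize(im,None,fx=scale,fy=scale,interpolation=cv2.INTER_CUBIC)
    cv2.imwrite("pics/"+name+".png",im[...,::-1])
E
python3 - <<'E'
from h import *
print(manip.observe())
for n in("scene","side","wrist"):
    c=manip.capture(n); save(n+"0",c); pickle.dump(c,open(n+"0.pkl","wb"))
    for t in("clamp","lever_tip","nut_center","lever_pivot","pad","blank"):
        try:print(n,t,[(np.round(d["position"]),round(d["confidence"],2)) for d in manip.search_frame(t,c)])
        except Exception as e:print(n,t,e)
E
```

```text
pics
{'clock': 0.0, 'q': array([-1.17952277e+00,  3.07547836e-01,  1.50769009e+00, -3.31103008e-05,
        1.32841996e+00, -7.34897079e-02]), 'dq': array([ 1.43452818e-03, -1.56300985e-03,  1.19152356e-04, -2.71733382e-04,
       -5.47735704e-04, -1.41389182e-06]), 'joint_torque': array([ 5.19049845e-04, -4.57553387e+01, -2.51918221e+01,  1.44519468e-04,
        1.33266061e-02,  1.70662213e-05]), 'eef_pos': array([ 257.43535505, -513.39332388,  249.38913474]), 'tcp_rot': array([-2.67231662e+00,  1.64950841e+00,  2.65653825e-03]), 'contact_force': array([0.6271868 , 0.71879387, 0.23669484]), 'ft_torque': array([-0.00642897,  0.02307721, -0.00310927]), 'opening': 85.72292263961945}
scene clamp [(array([158., 269.]), 0.96), (array([189., 393.]), 0.94), (array([217., 301.]), 0.82)]
scene lever_tip [(array([179., 417.]), 0.58), (array([208., 311.]), 0.56), (array([231., 461.]), 0.53), (array([149., 289.]), 0.52)]
scene nut_center [(array([157., 268.]), 0.94), (array([219., 302.]), 0.89), (array([188., 389.]), 0.77)]
scene lever_pivot [(array([176., 411.]), 0.96), (array([200., 312.]), 0.92), (array([146., 283.]), 0.62)]
scene pad [(array([178., 384.]), 0.46)]
scene blank [(array([228., 281.]), 0.76), (array([234., 463.]), 0.34)]
side clamp [(array([180., 404.]), 0.72), (array([215., 323.]), 0.65), (array([264., 402.]), 0.62), (array([336., 356.]), 0.38)]
side lever_tip [(array([209., 315.]), 0.77), (array([174., 405.]), 0.7), (array([262., 400.]), 0.59)]
side nut_center [(array([212., 321.]), 0.8), (array([181., 402.]), 0.6)]
side lever_pivot [(array([172., 403.]), 0.77)]
side pad []
side blank [(array([205., 332.]), 0.57)]
wrist clamp [(array([ 30., 118.]), 0.85)]
wrist lever_tip []
wrist nut_center [(array([ 32., 117.]), 0.56)]
wrist lever_pivot [(array([ 18., 131.]), 0.68)]
wrist pad []
wrist blank []
```

View pics/scene0.png

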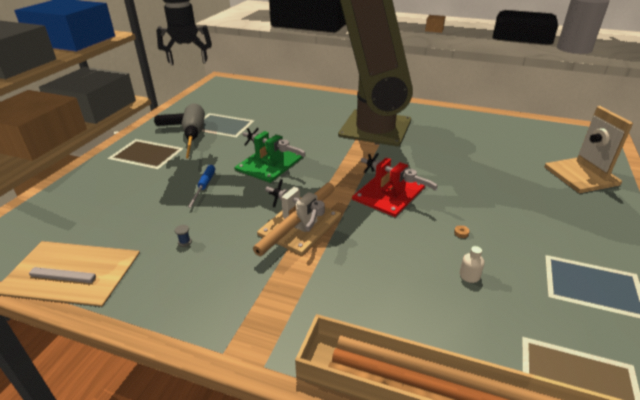

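View pics/side0.png

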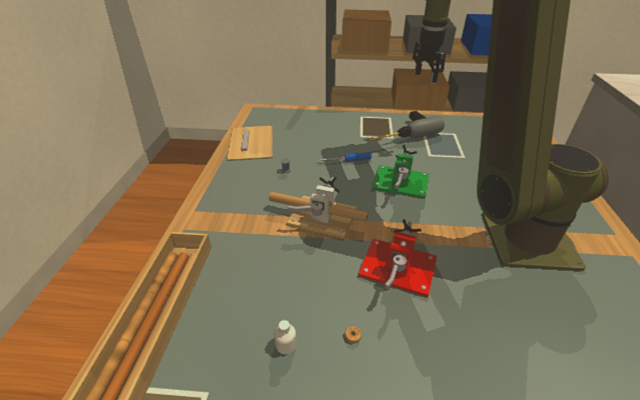

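View pics/wrist0.png

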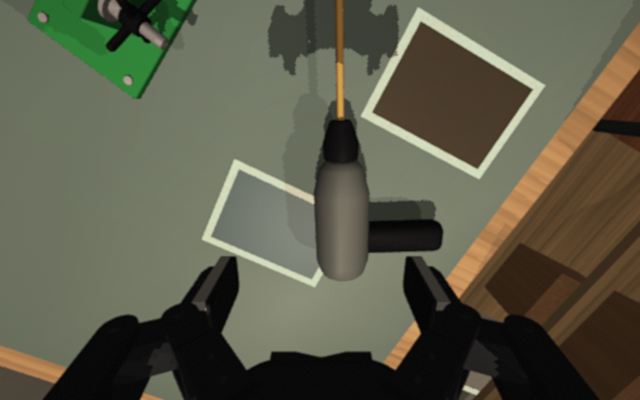

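```bash
python3 - <<'E'
from h import *
for n in("scene","side","wrist"):
    c=pickle.load(open(n+"0.pkl","rb")); print({k:v for k,v in c.items() if k!="image"})
c=pickle.load(open("scene0.pkl","rb")); save("scene0c",c,(130,260,230,490),3)
c=pickle.load(open("side0.pkl","rb")); save("side0c",c,(150,300,260,460),4)
E
```

```text
{'camera_matrix': array([[447.45727823,   0.        , 322.52214486],
       [  0.        , 447.45727823, 200.23863111],
       [  0.        ,   0.        ,   1.        ]]), 'rvec': array([ 1.39137253,  1.96532027, -1.00542644]), 'tvec': array([ 176.07805068, -245.83744517, 1507.59020897]), 'shot': 1}
{'camera_matrix': array([[361.09117464,   0.        , 329.0652929 ],
       [  0.        , 361.09117464, 201.32222885],
       [  0.        ,   0.        ,   1.        ]]), 'rvec': array([ 0.11201068, -2.81223915,  1.33642552]), 'tvec': array([545.12150984, 103.39414038, 983.82142927]), 'shot': 2}
{'camera_matrix': array([[291.50586648,   0.        , 320.63619857],
       [  0.        , 291.50586648, 197.55143273],
       [  0.        ,   0.        ,   1.        ]]), 'mount': array([[ 9.99999560e-01, -4.72671685e-04,  8.09722136e-04,
         1.91085540e-01],
       [ 1.80301650e-04,  9.44452177e-01,  3.28648829e-01,
        -8.54138761e+01],
       [-9.20086830e-04, -3.28648538e-01,  9.44451847e-01,
        -1.22544904e+02],
       [ 0.00000000e+00,  0.00000000e+00,  0.00000000e+00,
         1.00000000e+00]]), 'shot': 3}
```

View pics/scene0c.png

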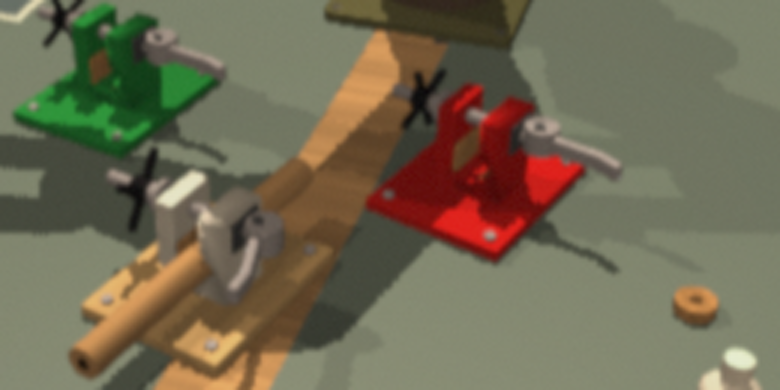

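View pics/side0c.png

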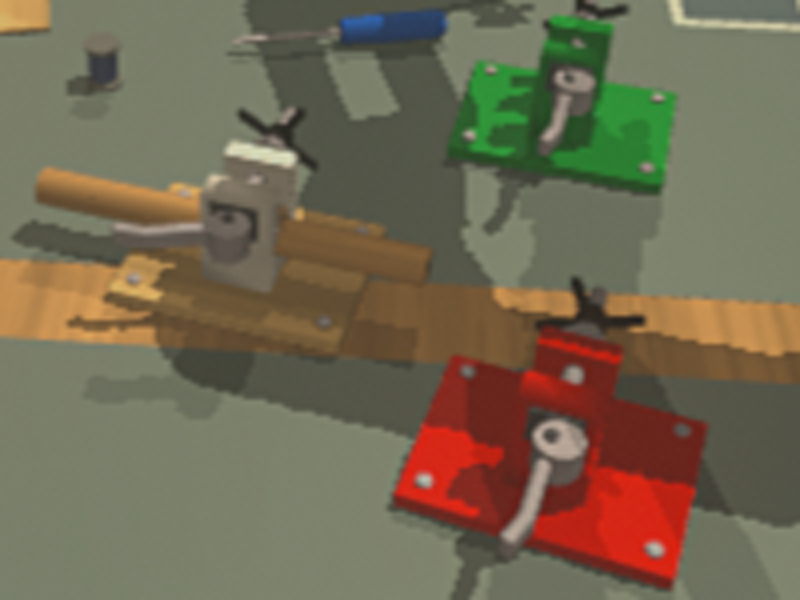

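The clamp candidates are green (scene ≈158,269), red (≈189,393) and plain aluminium on ply with the blank (≈217,301). I take the plain one. Its lever is open towards +x and its nut is on the −y side. Next I'll triangulate it.

```bash
cat >> h.py <<'E'
def P(c):
    R,_=cv2.Rodrigues(c["rvec"]); return c["camera_matrix"]@np.c_[R,c["tvec"]]
def tri(cs,rcs):
    A=[]
    for c,(r,cc) in zip(cs,rcs):
        p=P(c); A+= [cc*p[2]-p[0], r*p[2]-p[1]]
    A=np.array(A); A/=np.linalg.norm(A[:,:3],axis=1)[:,None]
    return np.linalg.lstsq(A[:,:3],-A[:,3],rcond=None)[0]
def onz(c,rc,z):
    p=P(c); r,cc=rc
    A=np.array([cc*p[2]-p[0], r*p[2]-p[1]])
    return np.linalg.solve(A[:,:2],-A[:,3]-A[:,2]*z)
E
python3 - <<'E'
from h import *
s=pickle.load(open("scene0.pkl","rb"));d=pickle.load(open("side0.pkl","rb"))
print("pivot",tri([s,d],[(200,314),(205,318)]))
print("nut",tri([s,d],[(193,276),(182.5,331)]))
print("tip",tri([s,d],[(227,309),(206,290)]))
g=lambda r,c:(130+r/3,230+c/3)
k=lambda r,c:(150+r/4,260+c/4)
print("screws scene",[onz(s,g(*x),12).round(1) for x in((299,108),(345,211),(249,310))])
print("screws side",[onz(d,k(*x),12).round(1) for x in((279,134),(322,324),(230,367),(190,185))])
print("blank end near", onz(s,g(357,84),40))
for n in ("resin_mid","corkring_mid","spool_mid","driver"):
    pass
print("driver", [onz(s,x,12).round() for x in((168,214),(205,192))], "spool",onz(s,(236,183),20),"resin",onz(s,(267,472),35),"cork",onz(s,(231,461),6))
E
```

```text
pivot [575.54975114  -2.12324682  84.27066837]
nut [ 551.35946383 -112.49962023   70.59248704]
tip [652.34789096  10.59181315  76.46541789]
screws scene [array([ 625.7, -106.9]), array([649.1, -10.8]), array([512.1,  22.1])]
screws side [array([648.5, -11.4]), array([512.5,  21.1]), array([485.8, -79.1]), array([ 625.2, -114.6])]
blank end near [720.15970066 -78.82511502]
driver [array([ 425., -365.]), array([ 599., -325.])] spool [ 717.67025873 -271.03768326] resin [619.10294203 356.54064193] cork [470.87679673 325.84363635]
```

```bash
cat >> h.py <<'E'
from scipy.spatial.transform import Rotation as Ro
CY=-0.237; C0=np.array([568.2,-44.6,0.])
def clampR(yaw=None): return Ro.from_euler('z',CY if yaw is None else yaw).as_matrix()
def c2w(p): return C0+clampR()@np.array(p,float)
def w2c(p): return clampR().T@(np.array(p)-C0)
def pose():
    o=manip.observe(); return np.array(o["eef_pos"]),Ro.from_rotvec(o["tcp_rot"]).as_matrix(),o
def rel(p,R,pt,Rt):
    """shift in tool axes(cm) and turn"""
    return R.T@(pt-p)/10, Ro.from_matrix(R.T@Rt).as_rotvec()
def Rdown(phi):
    """tool down, tool x at clamp-frame angle phi"""
    x=clampR()@np.array([np.cos(phi),np.sin(phi),0]); z=np.array([0,0,-1.]); return np.c_[x,np.cross(z,x),z]
E
python3 - <<'E'
from h import *
p,R,o=pose(); print(p,R.round(3)); 
print([np.degrees(np.arctan2(*R[:2,0][::-1]))])
for phi in(0,np.pi):
    s,d=rel(p,R,c2w([0,0,300]),Rdown(phi)); print(phi,s,d)
print("red",w2c([*onz(pickle.load(open("scene0.pkl","rb")),(200,397),12),12]))
E
```

```text
[ 257.73162523 -514.01566073  250.31449564] [[ 0.448 -0.894  0.   ]
 [-0.894 -0.448 -0.   ]
 [ 0.    -0.    -1.   ]]
[np.float64(-63.36864648765105)]
0 [-28.0445765  -48.79457859  -4.9693124 ] [ 9.97402559e-06 -4.63951643e-05 -8.68991523e-01]
3.141592653589793 [-28.0445765  -48.79457859  -4.9693124 ] [-5.63076401e-05 -1.21050082e-05  2.27260113e+00]
red [-205.58511805  159.65101501   12.        ]
```

Request:
carry_out(slide=[[0,-4,-0.5],[0,-4,-0.5],[0,-4,-0.5],[0,-4,-0.5],[0,-4,-0.5],[0,-4,0]], dr=[[0,0,-0.145],[0,0,-0.145],[0,0,-0.145],[0,0,-0.145],[0,0,-0.145],[0,0,-0.145]], fingers=0)

```text
clock: 1.65
eef_pos: [417.2, -342.9, 275.2]
tcp_rot: [3.12, -0.336, 0.003]
contact_force: [0.9, -0.0, 0.8]
opening: 0.1
```

```bash
python3 - <<'E'
from h import *
p,R,o=pose(); print(o["clock"],p,o["q"])
print(rel(p,R,c2w([0,-20,230]),Rdown(0)))
E
```

```text
1.65 [ 417.22989238 -342.87594024  275.24095302] [-0.76490585  0.23772973  1.54159493 -0.00188261  1.35879487 -0.55023168]
(array([  8.35465812, -30.37141613,   4.43798245]), array([ 0.00336301, -0.0020355 ,  0.02271873]))
```

Request:
carry_out(slide=[[1.2,-4.3,0.5],[1.2,-4.3,0.5],[1.2,-4.3,0.5],[1.2,-4.3,0.5],[1.2,-4.3,0.8],[1.2,-4.3,0.8],[1.1,-4.5,0.8],[0,0,0],[0,0,0]], dr=[[0,0,0.023],[0,0,0],[0,0,0],[0,0,0],[0,0,0],[0,0,0],[0,0,0],[0,0,0],[0,0,0]])

```text
clock: 2.55
eef_pos: [575.6, -50.8, 230.6]
tcp_rot: [3.116, -0.357, 0.013]
contact_force: [-0.0, 0.0, 0.2]
opening: -0.1
```

```bash
cat >> h.py <<'E'
def wcap(name,crop=None,scale=1):
    p,R,o=pose(); c=manip.capture("wrist")
    T=np.eye(4);T[:3,:3]=R;T[:3,3]=p
    M=np.linalg.inv(T@c["mount"]); c["rvec"]=cv2.Rodrigues(M[:3,:3])[0].ravel(); c["tvec"]=M[:3,3]
    save(name,c,crop,scale); pickle.dump(c,open(name+".pkl","wb")); return c
E
python3 - <<'E'
from h import *
c=wcap("w1"); p,R,o=pose(); print(o["clock"],p,w2c(p),rel(p,R,p,Rdown(0))[1])
for t in ("nut_center","lever_pivot","lever_tip","blank"): print(t,[(np.round(d["position"]),round(d["confidence"],2)) for d in manip.search_frame(t,c)])
E
```

```text
2.6 [575.52867212 -50.88385715 230.57816519] [  8.59918304  -4.38752172 230.57816519] [ 0.00279724 -0.00887283  0.00787644]
nut_center [(array([60., 85.]), 0.74), (array([308., 161.]), 0.65), (array([154., 314.]), 0.55)]
lever_pivot [(array([321., 148.]), 0.86), (array([115.,  43.]), 0.86)]
lever_tip [(array([321., 153.]), 0.92)]
blank [(array([170., 348.]), 0.66)]
```

View pics/w1.png

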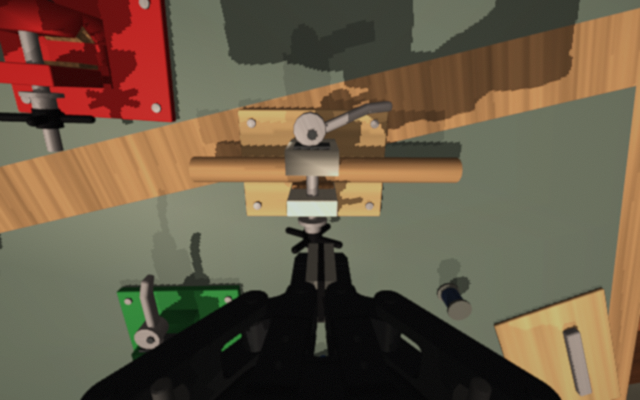

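```bash
python3 - <<'E'
from h import *
c=pickle.load(open("w1.pkl","rb")); save("w1c",c,(90,260,180,400),3.5)
E
```

```text
(no output)
```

View pics/w1c.png

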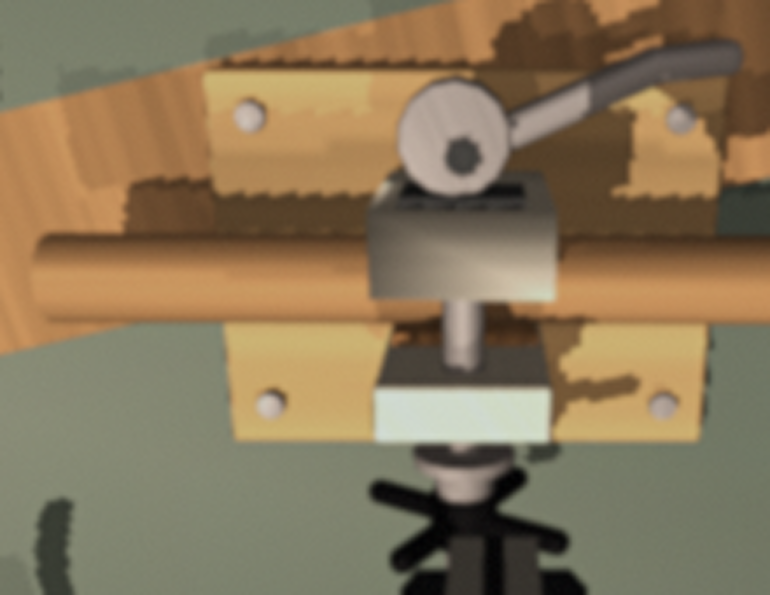

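```bash
python3 - <<'E'
from h import *
c=pickle.load(open("w1.pkl","rb"))
g=lambda r,cc:(90+r/3.5,180+cc/3.5)
sc=np.array([onz(c,g(*x),13) for x in((116,249),(405,271),(405,663),(117,681))]);print(sc.round(1), sc.mean(0))
a=sc[3]-sc[0];b=sc[2]-sc[1];print(np.arctan2(a[1],a[0]),np.arctan2(b[1],b[0]),np.linalg.norm(a),np.linalg.norm(b),np.linalg.norm(sc[0]-sc[1]))
f=lambda x,z:print(x,z,w2c([*onz(c,g(*x),z),z]).round(1))
for x in((390,378),(390,548),(440,375),(440,548)):f(x,86)
for x in((205,372),(205,553),(298,370),(298,552)):f(x,86)
f((155,462),84);f((138,455),84);f((52,735),80);f((75,660),80);f((130,515),80)
f((460,462),72);f((335,462),78)
E
```

```text
[[ 514.1   20.1]
 [ 491.3  -77.4]
 [ 627.4 -109.5]
 [ 650.3  -12. ]] [570.75435641 -44.67419464]
-0.23130668644141322 -0.2318983686532531 139.9336199292457 139.7836264901722 100.07573760053808
(390, 378) 86 [-21.1 -17.1  86. ]
(390, 548) 86 [ 26.3 -16.8  86. ]
(440, 375) 86 [-22.4 -32.2  86. ]
(440, 548) 86 [ 26.7 -31.9  86. ]
(205, 372) 86 [-21.2  34.5  86. ]
(205, 553) 86 [26.2 34.8 86. ]
(298, 370) 86 [-22.5   9.3  86. ]
(298, 552) 86 [26.6  9.7 86. ]
(155, 462) 84 [ 2.3 47.3 84. ]
(138, 455) 84 [ 0.5 51.6 84. ]
(52, 735) 80 [72.  73.2 80. ]
(75, 660) 80 [53.2 67.4 80. ]
(130, 515) 80 [16.1 53.3 80. ]
(460, 462) 72 [  2.  -44.5  72. ]
(335, 462) 78 [ 2.2 -3.4 78. ]
```

Request:
carry_out(slide=[[0,4,0],[0,3.5,0],[0,0,0],[0,0,0]], dr=[[0,0,0.005],[0,0,0],[0,0,0],[0,0,0]])

```text
clock: 3.2
eef_pos: [555.9, -132.3, 233.0]
tcp_rot: [3.113, -0.381, 0.019]
contact_force: [-0.2, 0.5, -0.2]
opening: -0.2
```

```bash
sed -i 's/^CY=.*/CY=-0.2315; C0=np.array([570.7,-44.7,0.])/' h.py; python3 - <<'E'
from h import *
c=wcap("w2",(30,230,180,400),3.5); p,R,o=pose(); print(o["clock"],p,w2c(p),rel(p,R,p,Rdown(0))[1])
E
```

```text
3.25 [ 556.00556489 -132.36881597  233.0318561 ] [  5.81210072 -88.70156257 233.0318561 ] [ 0.00453466 -0.01288472 -0.01145297]
```

View pics/w2.png

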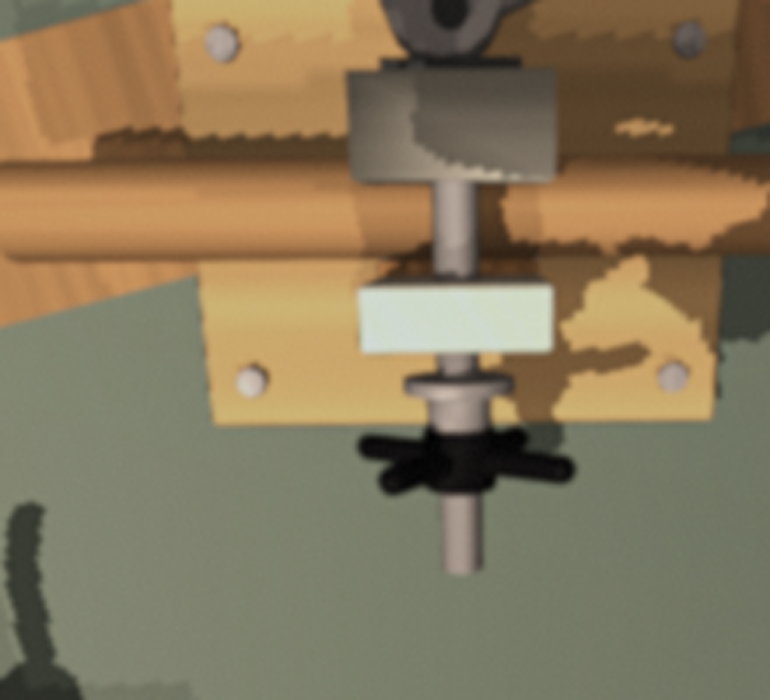

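```bash
python3 - <<'E'
from h import *
a=pickle.load(open("w1.pkl","rb"));b=pickle.load(open("w2.pkl","rb"))
g=lambda r,cc:(90+r/3.5,180+cc/3.5)
h=lambda r,cc:(30+r/3.5,180+cc/3.5)
for n,x,y in (("fixL",(298,370),(180,355)),("fixR",(298,552),(180,555)),("movL",(440,375),(352,360)),("movR",(440,548),(352,552)),("mov2L",(390,380),(287,360)),("scr1",(405,271),(380,251)),("scr2",(405,663),(376,673)),("scr3",(116,249),(42,222)),("scr4",(117,681),(38,688)),("pin",(155,462),(10,450)),("washer",(452,463),(380,458))):
    print(n,w2c(tri([a,b],[g(*x),h(*y)])).round(1))
f=lambda x,z:print(x,z,w2c([*onz(b,h(*x),z),z]).round(1))
print('scr');[f(x,13) for x in((380,251),(376,673),(42,222),(38,688))]
print('blk');[f(x,86) for x in((180,355),(180,555),(70,348),(70,555),(287,360),(352,360),(352,552))]
print('nut');[f((460,462),76),f((380,458),72),f((572,462),72), f((10,450),84)]
E
```

```text
fixL [-24.9   8.1  82.5]
fixR [24.9  7.6 80.6]
movL [-25.4 -33.7  83.3]
movR [ 24.6 -34.6  81.2]
mov2L [-23.6 -17.2  86.8]
scr1 [-70.1 -50.2  12.4]
scr2 [ 70.5 -51.3   9.7]
scr3 [-70.2  49.9  11.2]
scr4 [70.4 49.8  9.6]
pin [-0.1 46.  77.7]
washer [ -0.4 -43.1  70.4]
scr
(380, 251) 13 [-70.1 -50.2  13. ]
(376, 673) 13 [ 69.8 -50.8  13. ]
(42, 222) 13 [-69.7  49.7  13. ]
(38, 688) 13 [69.6 49.3 13. ]
blk
(180, 355) 86 [-24.2   7.9  86. ]
(180, 555) 86 [24.9  7.4 86. ]
(70, 348) 86 [-24.4  32.2  86. ]
(70, 555) 86 [24.7 31.7 86. ]
(287, 360) 86 [-24.3 -17.2  86. ]
(352, 360) 86 [-25.2 -33.4  86. ]
(352, 552) 86 [ 24.4 -34.1  86. ]
nut
(460, 462) 76 [  0.3 -64.3  76. ]
(380, 458) 72 [ -0.4 -42.9  72. ]
(572, 462) 72 [ -0.5 -98.5  72. ]
(10, 450) 84 [ 0.  44.9 84. ]
```

```bash
cat >> h.py <<'E'
def plan(target_c,phi):
    p,R,o=pose(); s,d=rel(p,R,c2w(target_c),Rdown(phi)); 
    ph=np.arctan2(*(clampR().T@R[:,0])[:2][::-1])
    print("t %.2f clamp %s phi %.3f F %s | slide cm %s dr %s"%(o["clock"],w2c(p).round(1),ph,(clampR().T@o["contact_force"]).round(1),s.round(2),d.round(3)))
E
python3 - <<'E'
from h import *
plan([58.4,32.8,130],-1.2)
# same with translation expressed after rotating
p,R,o=pose(); print(rel(p,Rdown(-1.2),c2w([58.4,32.8,130]),Rdown(-1.2)))
E
```

```text
t 3.25 clamp [  5.8 -88.7 233. ] phi -0.011 F [-0.5  0.1  0.6] | slide cm [  4.99 -12.26  10.31] dr [-0.004 -0.014  1.189]
(array([-9.41885722, -9.3041011 , 10.30318561]), array([0., 0., 0.]))
```

Request:
carry_out(slide=[[0,0,0.4],[0,0,0.4],[0,0,0.4],[0,0,0.4],[0,0,0.4],[0,0,0.4],[0,0,0.4],[0,0,0.4],[0,0,0.4]], dr=[[-0.002,-0.006,0.132],[-0.002,-0.006,0.132],[0,0,0.132],[0,0,0.132],[0,0,0.132],[0,0,0.132],[0,0,0.132],[0,0,0.132],[0,0,0.132]])

```text
clock: 4.15
eef_pos: [557.2, -127.6, 198.1]
tcp_rot: [2.322, -2.114, 0.008]
contact_force: [0.2, -0.1, 0.6]
opening: -0.2
```

```bash
python3 - <<'E'
from h import *
plan([58.4,32.8,130],-1.2)
E
```

```text
t 4.15 clamp [  5.9 -83.8 198.1] phi -1.245 F [ 0.2 -0.   0.6] | slide cm [-9.4  -8.69  6.78] dr [-0.002 -0.005 -0.045]
```

Request:
carry_out(slide=[[-3.1,-2.9,0],[-3.1,-2.9,1],[-3.2,-2.9,2.5],[0,0,3],[0,0,3],[0,0,2.5],[0,0,0]], dr=[[0,0,0],[0,0,0],[0,0,0],[0,0,0],[0,0,0],[0,0,0],[0,0,0]])

```text
clock: 4.85
eef_pos: [641.6, -17.4, 76.3]
tcp_rot: [-2.319, 2.112, -0.016]
contact_force: [0.0, 0.8, -0.4]
opening: 0.0
```

```bash
python3 - <<'E'
from h import *
plan([58.4,32.8,80],-1.2)
wcap("w3")
E
```

```text
t 4.85 clamp [62.8 42.9 76.3] phi -1.246 F [-0.2  0.8 -0.4] | slide cm [ 0.82  0.73 -0.37] dr [-0.01  -0.005 -0.046]
```

View pics/w3.png

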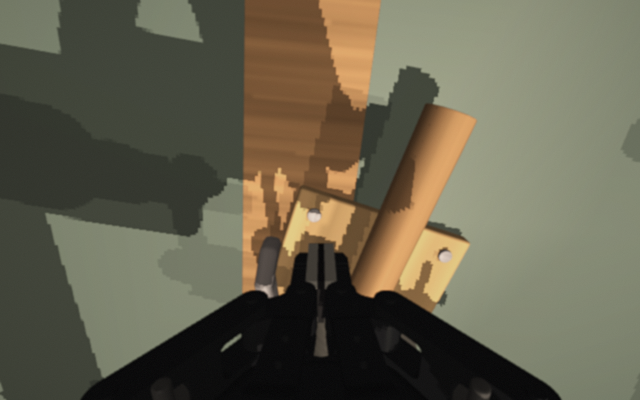

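Request:
carry_out(slide=[[0,0.9,-0.2],[-0.2,0,0],[-0.4,-0.1,0],[-0.48,-0.15,0],[-0.48,-0.15,0],[-0.48,-0.15,0],[-0.48,-0.15,0],[0,0,0]], dr=[[-0.01,-0.005,-0.01],[0,0,-0.03],[0,0,-0.1],[0,0,-0.1],[0,0,-0.1],[0,0,-0.1],[0,0,-0.1],[0,0,0]])

```text
clock: 5.7
eef_pos: [638.2, 2.2, 94.2]
tcp_rot: [-2.82, 1.377, -0.04]
contact_force: [-0.6, -0.4, -0.3]
opening: 0.1
```

```bash
cat >> h.py <<'E'
PIV=np.array([0,45.,0])
def lev(th,r=48,d=17,z=80,phioff=0):
    u=np.array([-np.sin(th),np.cos(th),0]);n=np.array([-np.cos(th),-np.sin(th),0])
    p,R,o=pose();v=w2c(p)-PIV;v[2]=0
    ph=np.arctan2(*(clampR().T@R[:,0])[:2][::-1]); ut=np.array([-np.sin(ph),np.cos(ph),0]);nt=np.array([-np.cos(ph),-np.sin(ph),0])
    print("along %.1f behind %.1f (by tool phi); ft %s"%(v@ut,-v@nt,np.round(o["ft_torque"],2)))
    plan(PIV+r*u-d*n+[0,0,z],th+phioff)
E
python3 - <<'E'
from h import *
lev(-0.3); wcap("w4")
E
```

```text
along 47.0 behind 32.7 (by tool phi); ft [-0.11  0.03 -0.06]
t 5.70 clamp [54.9 61.1 94.2] phi -0.677 F [-0.5 -0.5 -0.3] | slide cm [-3.48 -0.37  1.35] dr [-0.01  -0.024 -0.377]
```

View pics/w4.png

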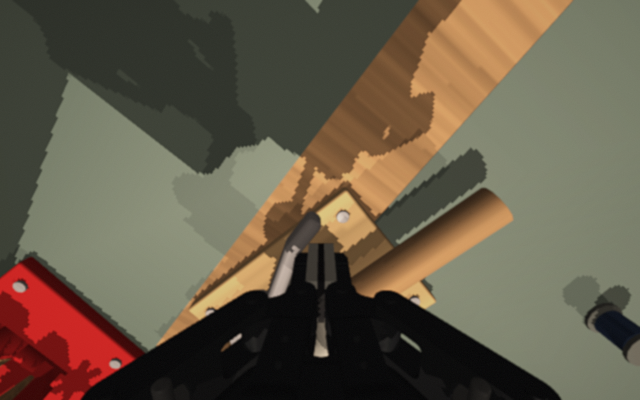

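Request:
carry_out(slide=[[0,0,0.7],[0,0,0.7],[0,0,0],[0,0,0]], dr=[[-0.01,-0.02,0],[0,0,0],[0,0,0],[0,0,0]])

```text
clock: 6.15
eef_pos: [639.6, 1.8, 90.1]
tcp_rot: [-2.809, 1.39, -0.008]
contact_force: [-3.3, -0.5, 5.5]
opening: 0.1
```

```bash
python3 - <<'E'
from h import *
lev(-0.6,r=48,d=17); 
E
```

```text
along 48.2 behind 33.5 (by tool phi); ft [0.05 0.63 0.03]
t 6.15 clamp [56.4 61.1 90.1] phi -0.687 F [-3.1 -1.3  5.5] | slide cm [-2.07 -0.1   1.01] dr [-0.009 -0.002 -0.087]
```

Request:
carry_out(slide=[[0.3,0,-1],[0.2,2,-3],[0,2,-2],[0,0,0],[0,0,0]], dr=[[0,0,0],[0,0,0],[0,0,0],[0,0,0],[0,0,0]], fingers=0.45, force=40)

```text
clock: 6.65
eef_pos: [612.7, -27.7, 153.4]
tcp_rot: [-2.801, 1.396, -0.01]
contact_force: [0.5, 0.7, 0.4]
opening: 38.5
```

```bash
python3 - <<'E'
from h import *
lev(-1.,r=48,d=0,z=130);wcap("w5")
E
```

```text
along 9.2 behind 40.4 (by tool phi); ft [-0.04 -0.   -0.03]
t 6.65 clamp [ 37.   26.2 153.4] phi -0.693 F [0.3 0.8 0.4] | slide cm [-2.6  -3.63  2.39] dr [-0.013  0.001  0.307]
```

View pics/w5.png

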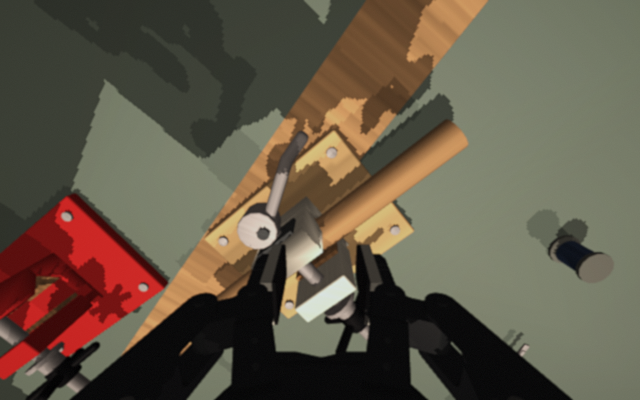

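```bash
python3 - <<'E'
from h import *
c=pickle.load(open("w5.pkl","rb")); save("w5c",c,(110,280,190,380),4)
f=lambda x,z:w2c([*onz(c,x,z),z]).round(1)
for x in ((235,262),(210,272),(190,279),(165,289),(135,304)): print(x,f(x,80))
E
```

```text
(235, 262) [-3.5 45.1 80. ]
(210, 272) [15.8 54.9 80. ]
(190, 279) [29.8 62.9 80. ]
(165, 289) [47.2 71.8 80. ]
(135, 304) [68.4 80.5 80. ]
```

View pics/w5c.png

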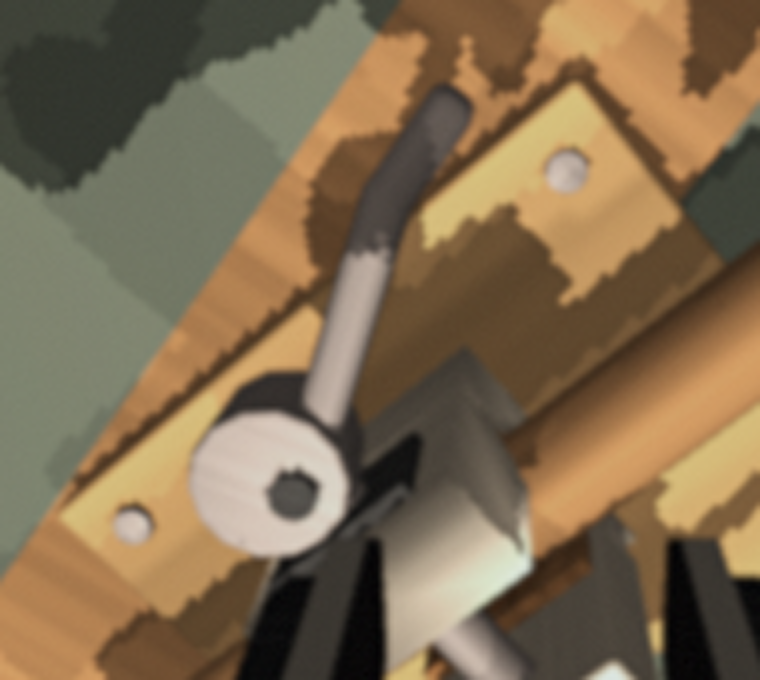

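```bash
sed -i 's/^PIV=.*/PIV=np.array([0,46.,0])/' h.py; python3 - <<'E'
from h import *
lev(-1.05,r=48,d=3,z=130)
p,R,o=pose();print(rel(p,Rdown(-1.05),c2w([48*np.sin(1.05)-0,46+48*np.cos(1.05),130]),Rdown(-1.05))[0])
E
```

```text
along 8.5 behind 41.1 (by tool phi); ft [ 0.05 -0.01 -0.02]
t 6.70 clamp [ 37.   26.2 153.3] phi -0.693 F [0.5 0.9 0.9] | slide cm [-2.15 -3.52  2.38] dr [-0.013  0.002  0.357]
[-3.55593166 -2.57075852  2.33085532]
```

Request:
carry_out(slide=[[0,0,0],[0,0,0],[0,0,0],[-1.7,-1.2,0.8],[-1.7,-1.2,0.8],[0,0,0],[0,0,0]], dr=[[-0.013,0,0.12],[0,0,0.12],[0,0,0.11],[0,0,0],[0,0,0],[0,0,0],[0,0,0]])

```text
clock: 7.4
eef_pos: [628.3, 16.4, 128.6]
tcp_rot: [2.508, -1.887, -0.015]
contact_force: [-0.0, -0.7, -0.2]
opening: 38.7
```

```bash
python3 - <<'E'
from h import *
lev(-1.05,r=48,d=0,z=80); wcap("w6")
E
```

```text
along 49.7 behind -2.7 (by tool phi); ft [-0.03 -0.02  0.01]
t 7.40 clamp [ 42.1  72.7 128.6] phi -1.059 F [ 0.1 -0.6 -0.2] | slide cm [0.25 0.14 4.86] dr [ 0.008  0.006 -0.009]
```

View pics/w6.png

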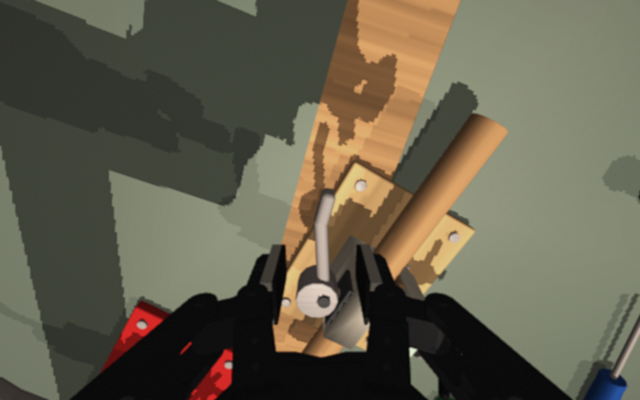

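Request:
carry_out(slide=[[0.2,0.1,2],[0,0,2],[0,0,1.2],[0,0,0],[0,0,0]], dr=[[0.008,0.006,0],[0,0,0],[0,0,0],[0,0,0],[0,0,0]], fingers=0.3)

```text
clock: 7.95
eef_pos: [628.8, 12.1, 75.7]
tcp_rot: [-2.508, 1.891, -0.003]
contact_force: [0.5, -0.7, 0.2]
opening: 25.5
```

```bash
python3 - <<'E'
from h import *
for i in range(2): lev(-1.05,r=48,d=0,z=75)
E
```

```text
along 49.0 behind 1.5 (by tool phi); ft [-0.03 -0.04  0.02]
t 7.95 clamp [43.5 68.6 75.7] phi -1.061 F [ 0.7 -0.5  0.2] | slide cm [-0.2   0.1   0.07] dr [-0.002 -0.001 -0.011]
along 49.0 behind 1.5 (by tool phi); ft [-0.03 -0.04  0.02]
t 7.95 clamp [43.5 68.6 75.7] phi -1.061 F [ 0.7 -0.5  0.2] | slide cm [-0.2   0.1   0.07] dr [-0.002 -0.001 -0.011]
```

Request:
carry_out(slide=[[-0.5,0,0],[-0.5,0,0],[-0.49,0.1,0],[-0.49,0.1,0],[-0.49,0.1,0],[-0.49,0.1,0],[0,0,0]], dr=[[0,0,0],[0,0,0],[0,0,-0.1],[0,0,-0.1],[0,0,-0.1],[0,0,-0.1],[0,0,0]])

```text
clock: 8.65
eef_pos: [617.3, 34.8, 79.8]
tcp_rot: [2.842, -1.331, 0.023]
contact_force: [0.4, -1.6, -1.2]
opening: 25.4
```

```bash
python3 - <<'E'
from h import *
lev(-0.5,r=48,d=-8,z=75); lev(0,r=48,d=-8,z=75)
E
```

```text
along 49.9 behind -3.6 (by tool phi); ft [-0.23 -0.01  0.01]
t 8.65 clamp [27.2 88.1 79.8] phi -0.644 F [ 0.8 -1.4 -1.2] | slide cm [-1.13  0.36  0.46] dr [-0.002 -0.015 -0.144]
along 49.9 behind -3.6 (by tool phi); ft [-0.23 -0.01  0.01]
t 8.65 clamp [27.2 88.1 79.8] phi -0.644 F [ 0.8 -1.4 -1.2] | slide cm [-3.17  1.64  0.43] dr [ 0.002 -0.015 -0.644]
```

Request:
carry_out(slide=[[-0.6,0.1,0.15],[-0.6,0.1,0.15],[-0.55,0.1,0.15],[-0.55,0.1,0.1],[-0.5,0.1,0.1],[0,0,0]], dr=[[0,-0.015,-0.1],[0,0,-0.1],[0,0,-0.1],[0,0,-0.1],[0,0,-0.1],[0,0,0]])

```text
clock: 9.25
eef_pos: [604.2, 44.9, 80.5]
tcp_rot: [3.088, -0.578, 0.044]
contact_force: [0.9, -1.9, -0.8]
opening: 25.8
```

```bash
python3 - <<'E'
from h import *
lev(0,r=48,d=-8,z=75); wcap("w7")
E
```

```text
along 50.1 behind 5.2 (by tool phi); ft [-0.22  0.03 -0.06]
t 9.25 clamp [12.1 94.9 80.5] phi -0.139 F [ 1.3 -1.6 -0.8] | slide cm [-1.99  0.37  0.5 ] dr [-0.003 -0.028 -0.139]
```

View pics/w7.png

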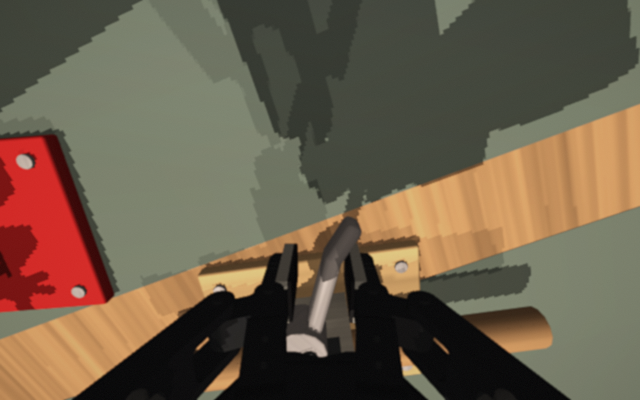

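Request:
carry_out(slide=[[-0.5,0,0.2],[-0.5,0.05,0.2],[-0.4,0.1,0.1],[-0.3,0.1,0],[0,0,0]], dr=[[0,-0.02,-0.03],[0,-0.01,-0.04],[0,0,-0.04],[0,0,-0.03],[0,0,0]])

```text
clock: 9.8
eef_pos: [598.9, 47.5, 81.1]
tcp_rot: [-3.111, 0.381, -0.033]
contact_force: [1.7, -2.5, -1.2]
opening: 25.6
```

```bash
python3 - <<'E'
from h import *
lev(0,r=48,d=-8.4,z=75); wcap("w8")
E
```

```text
along 50.3 behind 5.6 (by tool phi); ft [-0.37 -0.24 -0.07]
t 9.80 clamp [ 6.2 96.2 81.1] phi -0.012 F [ 2.2 -2.  -1.2] | slide cm [-1.47  0.25  0.58] dr [-0.01  -0.02  -0.012]
```

View pics/w8.png

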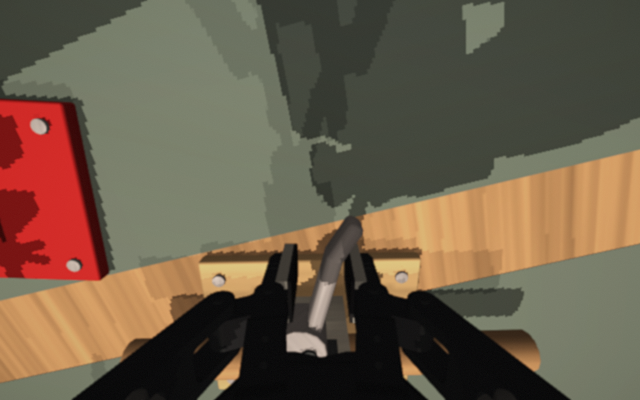

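Request:
carry_out(slide=[[-0.9,0.1,0.5],[-0.9,0.1,0.5],[-0.8,0,0.2],[0,0,0]], dr=[[0,-0.02,0],[0,-0.01,0],[0,0,0],[0,0,0]])

```text
clock: 10.25
eef_pos: [582.4, 51.9, 72.9]
tcp_rot: [-3.104, 0.391, -0.015]
contact_force: [1.8, -1.0, -1.2]
opening: 25.7
```

```bash
python3 - <<'E'
from h import *
lev(0,r=48,d=-8.4,z=75); wcap("w9")
E
```

```text
along 50.5 behind -11.7 (by tool phi); ft [-0.08 -0.16  0.05]
t 10.25 clamp [-10.7  96.7  72.9] phi -0.019 F [ 2.  -0.6 -1.2] | slide cm [ 0.24  0.26 -0.21] dr [-0.014 -0.008 -0.019]
```

View pics/w9.png

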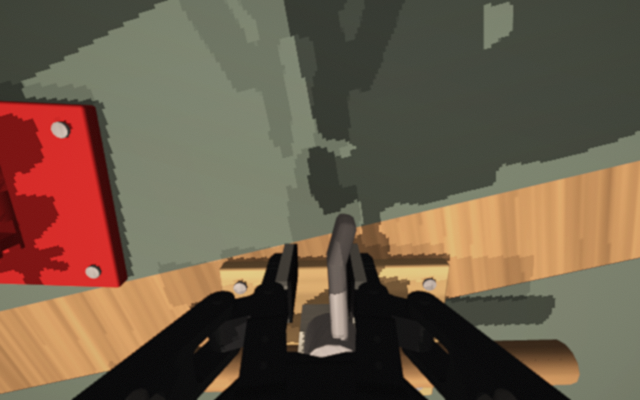

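Request:
carry_out(slide=[[0.4,0,0],[0.3,0,-2],[0.3,2,-4],[0,4,-4],[0,4,-4],[0,0,0],[0,0,0]], dr=[[0,0,0],[-0.01,0,-0.01],[0,0,0],[0,0,0],[0,0,0],[0,0,0],[0,0,0]])

```text
clock: 11.0
eef_pos: [559.4, -40.6, 204.9]
tcp_rot: [-3.112, 0.38, 0.035]
contact_force: [0.0, 1.0, 0.1]
opening: 25.6
```

```bash
python3 - <<'E'
from h import *
plan([0,-100,200],0); c=wcap("w10",(80,300,200,440),3.2)
print([(np.round(d["position"]),round(d["confidence"],2)) for d in manip.search_frame("lever_tip",c)])
E
```

```text
t 11.00 clamp [-11.9   1.4 204.9] phi -0.012 F [-0.2  1.   0.1] | slide cm [ 1.32 10.13  0.43] dr [-0.004  0.023 -0.012]
[(array([314., 164.]), 0.88), (array([126., 332.]), 0.74)]
```

View pics/w10.png

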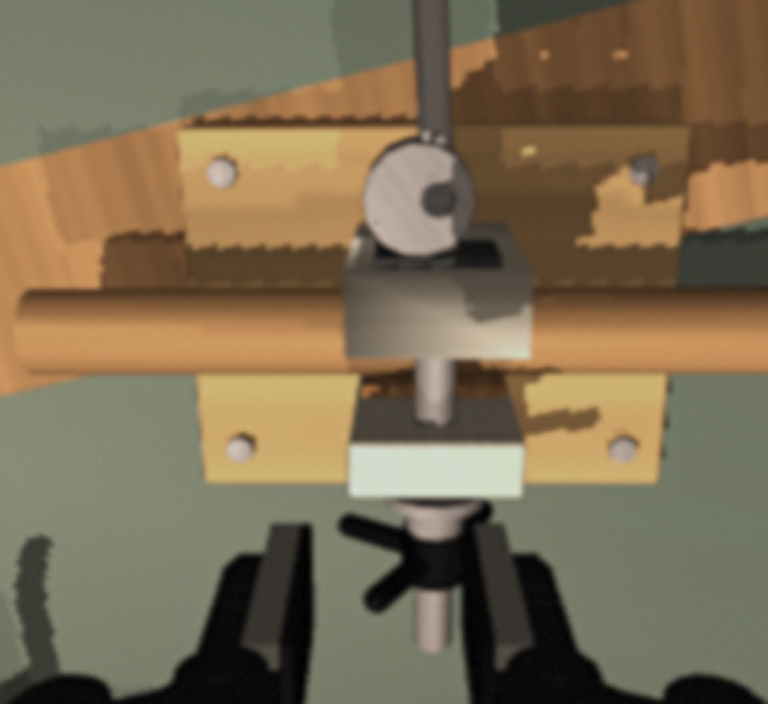

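```bash
python3 - <<'E'
from h import *
c=pickle.load(open("w10.pkl","rb"));save("w10b",c,(20,160,280,400),5)
E
```

```text
(no output)
```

View pics/w10b.png

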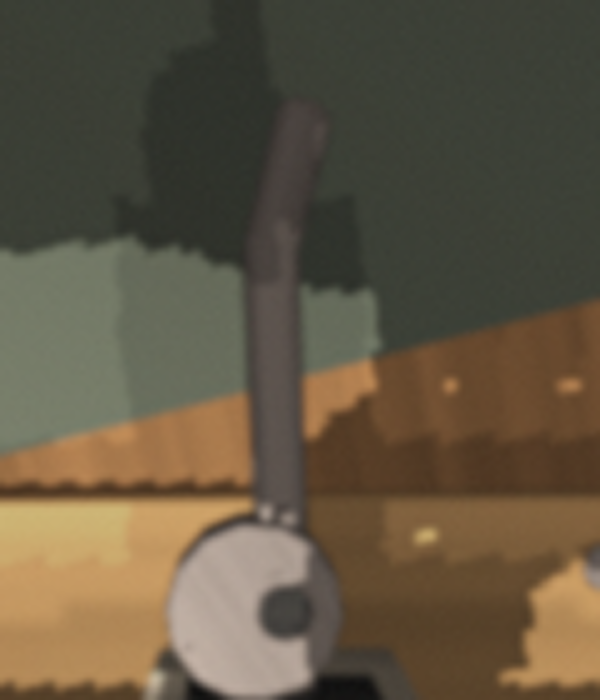

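```bash
python3 - <<'E'
from h import *
c=pickle.load(open("w10.pkl","rb"))
f=lambda x,z:w2c([*onz(c,(20+x[0]/5,280+x[1]/5),z),z]).round(2)
a=f((270,272.5),80);b=f((500,279.5),80);print(a,b,np.arctan2(-(a-b)[0],(a-b)[1]),f((612,286),84))
l=f((290,249),80)-f((480,255.5),80);print(np.arctan2(-l[0],l[1]),f((110,303),80))
g=lambda r,cc:w2c([*onz(c,(80+r/3.2,200+cc/3.2),13),13]).round(1)
print([g(*x) for x in((172,222),(448,240),(448,623),(170,645))])
E
```

```text
[ -2.06 103.04  80.  ] [-0.79 68.09 80.  ] 0.036321644159213226 [ 0.27 50.36 84.  ]
0.03497015077624602 [  2.48 125.38  80.  ]
[array([-69.8,  49.8,  13. ]), array([-70.1, -50.2,  13. ]), array([ 70.1, -50.5,  13. ]), array([70.3, 49.1, 13. ])]
```

Request:
carry_out(slide=[[0,3.2,1],[0,3.2,2],[0,0,1.5],[0,0,0],[0,0,0]], dr=[[-0.004,0.02,-0.01],[0,0,0],[0,0,0],[0,0,0],[0,0,0]], fingers=0.5)

```text
clock: 11.6
eef_pos: [540.9, -96.9, 151.1]
tcp_rot: [-3.117, 0.352, 0.026]
contact_force: [0.4, -0.6, -0.6]
opening: 42.7
```

```bash
python3 - <<'E'
from h import *
plan([-11,-64,120],0); c=wcap("w11",(180,380,220,420),4)
E
```

```text
t 11.60 clamp [-17.1 -57.6 151.1] phi 0.007 F [ 0.5 -0.5 -0.6] | slide cm [0.66 0.65 3.1 ] dr [-0.002  0.017  0.007]
```

View pics/w11.png

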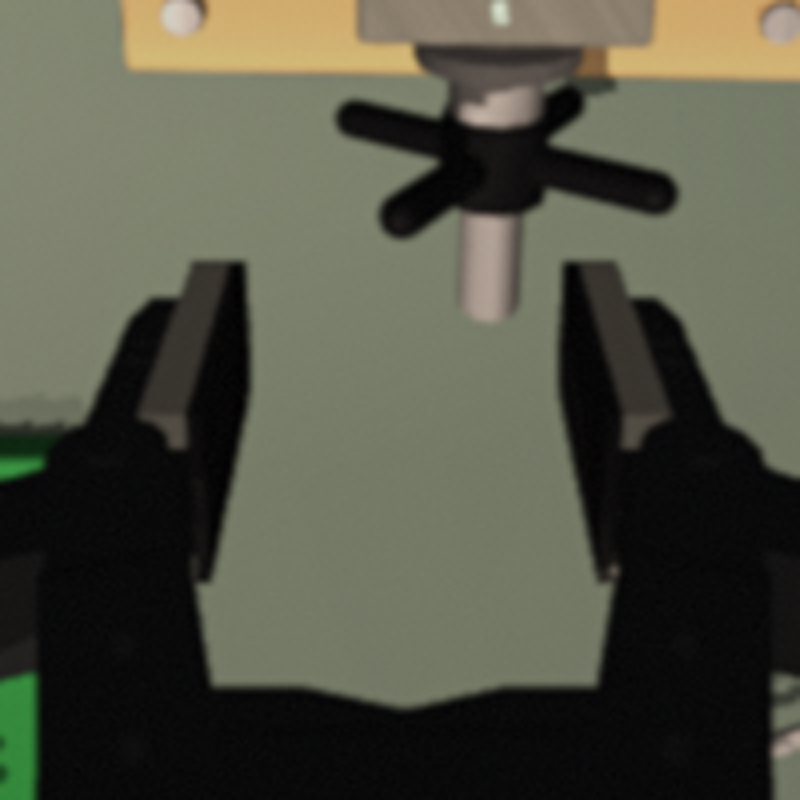

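```bash
cat >> h.py <<'E'
def ony(c,rc,y):
    # intersect pixel ray with clamp plane y=const -> clamp x,z
    R,_=cv2.Rodrigues(c["rvec"]); o=-R.T@c["tvec"]; K=c["camera_matrix"]
    d=R.T@np.linalg.solve(K,[rc[1],rc[0],1]); o=w2c(o); d=clampR().T@d
    t=(y-o[1])/d[1]; return o+t*d
def arms(c,pts,y):
    for p in pts:
        q=ony(c,p,y); print(p,"x %.1f z %.1f r %.1f phi(deg, + = +x) %.0f"%(q[0],q[2],np.hypot(q[0],q[2]-72),np.degrees(np.arctan2(q[0],q[2]-72))))
E
python3 - <<'E'
from h import *
c=pickle.load(open("w11.pkl","rb"))
for y in(-62,-64,-66): print(y);arms(c,[(180+a/4,220+b/4) for a,b in((117,352),(213,402),(192,658),(102,568))],y)
E
```

```text
-62
(209.25, 308.0) x -28.7 z 46.7 r 38.3 phi(deg, + = +x) -131
(233.25, 320.5) x -17.5 z 91.7 r 26.4 phi(deg, + = +x) -42
(228.0, 384.5) x 28.4 z 81.8 r 30.1 phi(deg, + = +x) 71
(205.5, 362.0) x 17.6 z 36.2 r 39.9 phi(deg, + = +x) 154
-64
(209.25, 308.0) x -29.0 z 41.6 r 42.1 phi(deg, + = +x) -136
(233.25, 320.5) x -17.6 z 87.6 r 23.5 phi(deg, + = +x) -48
(228.0, 384.5) x 29.4 z 77.5 r 29.9 phi(deg, + = +x) 79
(205.5, 362.0) x 18.4 z 30.9 r 45.0 phi(deg, + = +x) 156
-66
(209.25, 308.0) x -29.4 z 36.5 r 46.1 phi(deg, + = +x) -140
(233.25, 320.5) x -17.6 z 83.5 r 21.1 phi(deg, + = +x) -57
(228.0, 384.5) x 30.4 z 73.2 r 30.4 phi(deg, + = +x) 88
(205.5, 362.0) x 19.1 z 25.5 r 50.2 phi(deg, + = +x) 158
```

Request:
carry_out(slide=[[1.2,0.1,0],[1.2,0.2,0],[0,0,2],[0,0,2.5],[0,0,1.5],[0,0,0],[0,0,0]], dr=[[0,0.015,0.007],[0,0,0],[0,0,0],[0,0,0],[0,0,0],[0,0,0],[0,0,0]], fingers=1)

```text
clock: 12.35
eef_pos: [576.9, -105.0, 94.3]
tcp_rot: [-3.12, 0.356, -0.025]
contact_force: [-0.4, -0.4, -0.6]
opening: 85.2
```

```bash
python3 - <<'E'
from h import *
plan([7,-60,91],0); c=wcap("w12")
E
```

```text
t 12.35 clamp [ 19.9 -57.3  94.3] phi 0.004 F [-0.3 -0.4 -0.6] | slide cm [-1.29  0.26  0.31] dr [-0.003 -0.015  0.004]
```

View pics/w12.png

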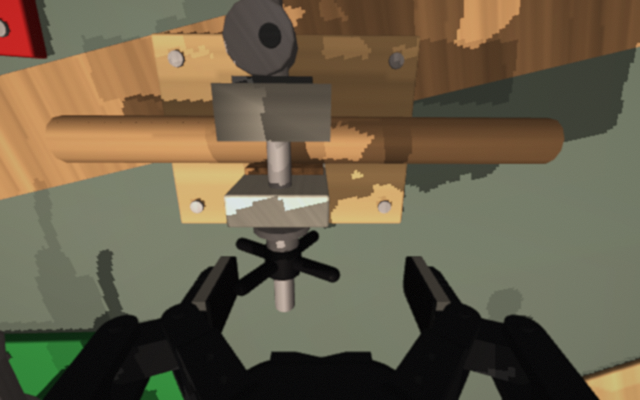

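Request:
carry_out(slide=[[0,0.2,0.3],[1,0.1,0.1],[1,0,0.1],[1,0,0.1],[0,0,0]], dr=[[0,-0.01,0],[0,0,0],[0,0,0],[0,0,0],[0,0,0]])

```text
clock: 12.9
eef_pos: [608.8, -115.7, 91.4]
tcp_rot: [-3.12, 0.356, -0.012]
contact_force: [-0.7, 0.1, 0.5]
opening: 85.4
```

```bash
python3 - <<'E'
from h import *
plan([60,-60,91],0); c=wcap("w13",(180,380,180,420),3.3)
E
```

```text
t 12.90 clamp [ 53.4 -60.4  91.4] phi 0.004 F [-0.7 -0.1  0.5] | slide cm [ 0.66 -0.03  0.04] dr [-0.003 -0.008  0.004]
```

View pics/w13.png

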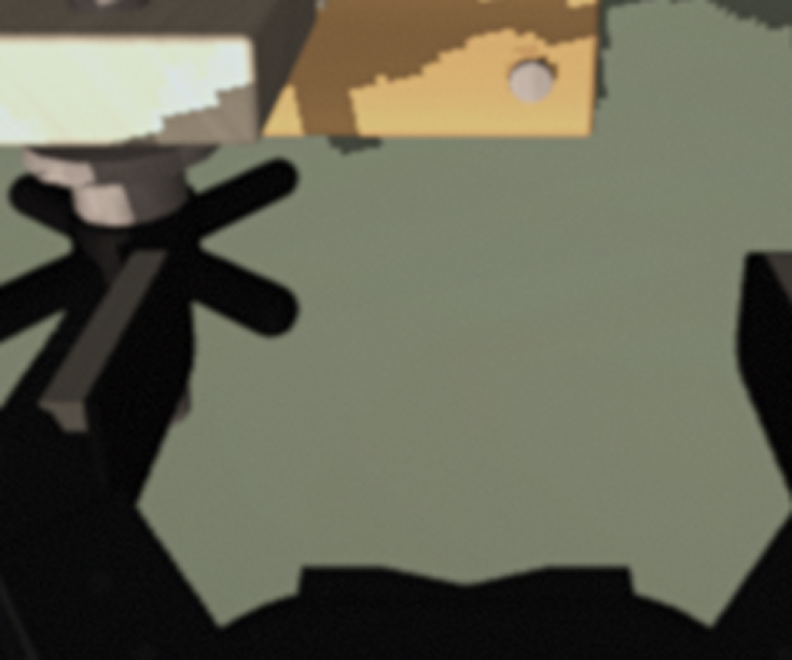

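Request:
carry_out(slide=[[0,0,-2.8],[-1.5,0,-0.5],[-2,0,0],[-0.5,0,0],[0,0,0],[0,0,0]], dr=[[0,-0.008,0],[0,0,0],[0,0,0],[0,0,0],[0,0,0],[0,0,0]])

```text
clock: 13.55
eef_pos: [572.5, -107.7, 125.5]
tcp_rot: [-3.12, 0.356, -0.01]
contact_force: [0.5, -0.2, 0.0]
opening: 85.6
```

```bash
python3 - <<'E'
from h import *
plan([6,-60,91],0)
E
```

```text
t 13.55 clamp [ 16.2 -60.9 125.5] phi 0.004 F [ 0.5 -0.1  0. ] | slide cm [-1.04 -0.09  3.44] dr [-0.002 -0.006  0.004]
```

Request:
carry_out(slide=[[-1,0,0],[0,0,2],[0,0,1.3],[0,0,0],[0.6,0,0],[1.2,0,0],[1.2,0,0],[1,0,0],[0.6,0,0],[0,0,0]], dr=[[0,-0.006,0],[0,0,0],[0,0,0],[0,0,0],[0,0,0],[0,0,0],[0,0,0],[0,0,0],[0,0,0],[0,0,0]])

```text
clock: 14.55
eef_pos: [613.1, -117.0, 92.4]
tcp_rot: [-3.119, 0.356, -0.001]
contact_force: [-1.0, 0.8, 0.4]
opening: 85.7
```

```bash
python3 - <<'E'
from h import *
plan([55,-60,91],0); c=wcap("w14",(180,380,180,420),3.3)
E
```

```text
t 14.55 clamp [ 57.8 -60.6  92.4] phi 0.004 F [-1.2  0.5  0.4] | slide cm [-0.28 -0.06  0.14] dr [-0.002 -0.     0.004]
```

View pics/w14.png

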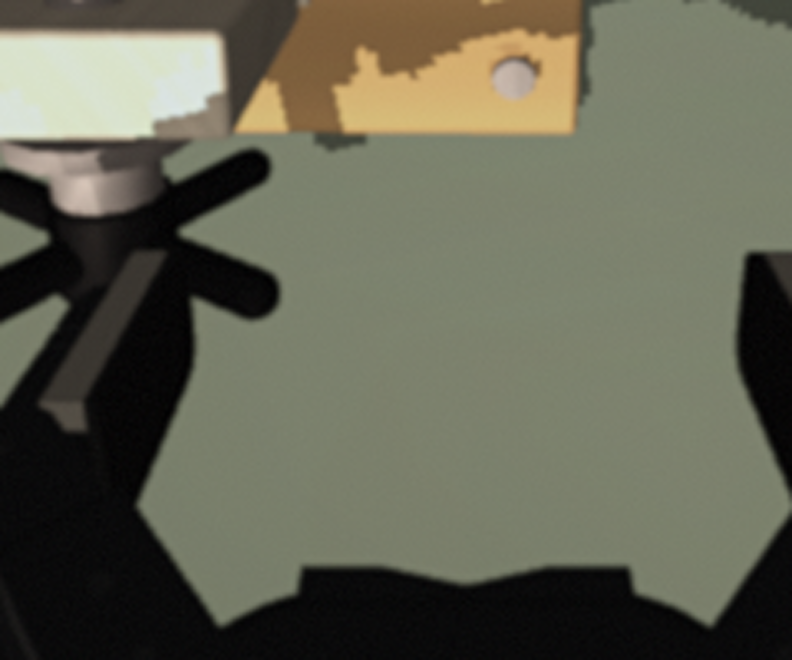

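Request:
carry_out(slide=[[0,0,-2.8],[-1.5,0,-0.5],[-2.2,0,0],[-1.2,0,0],[-0.2,0,0],[0,0,1.5],[0,0,1.6],[0,0,0]], dr=[[0,0,0],[0,0,0],[0,0,0],[0,0,0],[0,0,0],[0,0,0],[0,0,0],[0,0,0]])

```text
clock: 15.4
eef_pos: [566.6, -106.6, 96.0]
tcp_rot: [-3.121, 0.356, -0.018]
contact_force: [-0.8, -0.0, 0.5]
opening: 85.3
```

```bash
python3 - <<'E'
from h import *
plan([6,-60,91],0)
E
```

```text
t 15.40 clamp [ 10.2 -61.2  96. ] phi 0.004 F [-0.7 -0.2  0.5] | slide cm [-0.42 -0.12  0.49] dr [-0.002 -0.012  0.004]
```

Request:
carry_out(slide=[[-0.3,0,0.4],[0.8,0,0.1],[1.2,0,0],[1.2,0,0],[1,0,0],[0.6,0,0],[0,0,0]], dr=[[0,-0.01,0],[0,0,0],[0,0,0],[0,0,0],[0,0,0],[0,0,0],[0,0,0]])

```text
clock: 16.1
eef_pos: [616.3, -118.1, 92.0]
tcp_rot: [-3.12, 0.356, -0.003]
contact_force: [-0.2, 0.2, 0.6]
opening: 84.9
```

```bash
python3 - <<'E'
from h import *
plan([55,-60,91],0)
E
```

```text
t 16.10 clamp [ 61.2 -61.   92. ] phi 0.004 F [-0.2  0.2  0.6] | slide cm [-0.62 -0.1   0.1 ] dr [-0.002 -0.002  0.004]
```

Request:
carry_out(slide=[[0,0,-2.8],[-1.5,0,-0.5],[-2.4,0,0],[-1.4,0,0],[-0.3,0,0],[0,0,1.7],[0,0,1.8],[0,0,0]], dr=[[0,0,0],[0,0,0],[0,0,0],[0,0,0],[0,0,0],[0,0,0],[0,0,0],[0,0,0]])

```text
clock: 16.9
eef_pos: [567.1, -107.1, 91.8]
tcp_rot: [3.121, -0.356, 0.025]
contact_force: [-0.8, 0.7, -0.3]
opening: 85.1
```

Request:
carry_out(slide=[[-0.2,0,0.2],[0.8,0,0.1],[1.2,0,0],[1.2,0,0],[1,0,0],[0.5,0,0],[0,0,0]], dr=[[0,-0.01,0],[0,0,0],[0,0,0],[0,0,0],[0,0,0],[0,0,0],[0,0,0]])

```text
clock: 17.6
eef_pos: [617.2, -118.7, 90.8]
tcp_rot: [-3.121, 0.356, -0.011]
contact_force: [-1.3, -0.1, 0.9]
opening: 85.6
```

```bash
python3 - <<'E'
from h import *
plan([55,-60,91],0);c=wcap("w15",(180,380,180,420),3.3)
E
```

```text
t 17.60 clamp [ 62.2 -61.4  90.8] phi 0.004 F [-1.3 -0.4  0.9] | slide cm [-0.72 -0.14 -0.02] dr [-0.001 -0.007  0.004]
```

View pics/w15.png

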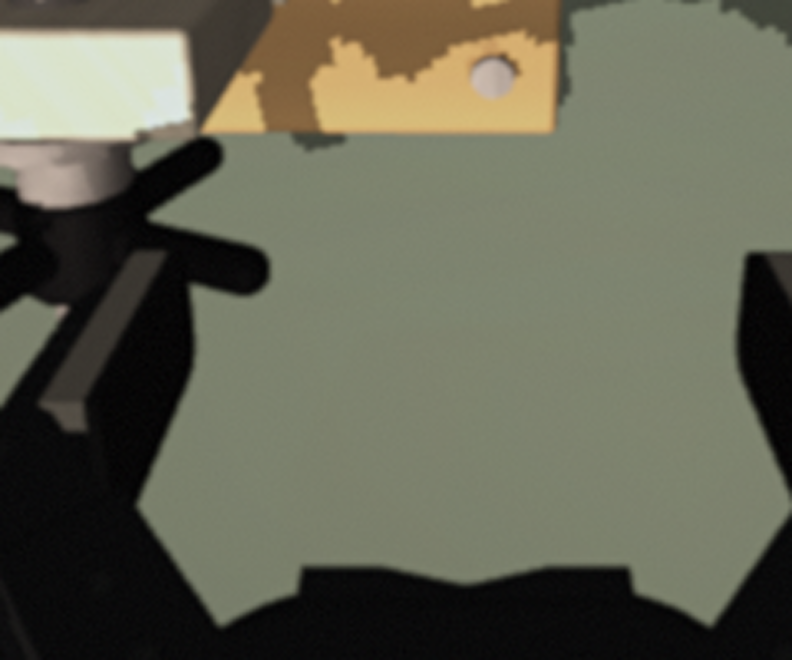

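Request:
carry_out(slide=[[0,0,-2.8],[-1.5,0,-0.5],[-2.4,0,0],[-1.4,0,0],[-0.3,0,0],[0,0,1.7],[0,0,1.8],[0,0,0]], dr=[[0,0,0],[0,0,0],[0,0,0],[0,0,0],[0,0,0],[0,0,0],[0,0,0],[0,0,0]])

```text
clock: 18.45
eef_pos: [565.2, -107.0, 89.9]
tcp_rot: [3.12, -0.357, 0.028]
contact_force: [-1.4, 1.0, -0.1]
opening: 85.3
```

Request:
carry_out(slide=[[-0.2,-0.1,0],[0.8,0,0],[1.2,0,0],[1.2,0,0],[1,0,0],[0.5,0,0],[0,0,0]], dr=[[0,-0.01,0],[0,0,0],[0,0,0],[0,0,0],[0,0,0],[0,0,0],[0,0,0]])

```text
clock: 19.15
eef_pos: [613.9, -117.0, 92.1]
tcp_rot: [-3.121, 0.357, -0.009]
contact_force: [-2.3, 0.7, 2.0]
opening: 85.5
```

```bash
python3 - <<'E'
from h import *
plan([55,-60,91],0);c=wcap("w16",(180,380,180,420),3.3)
E
```

```text
t 19.15 clamp [ 58.6 -60.5  92.1] phi 0.004 F [-2.4  0.2  2. ] | slide cm [-0.36 -0.05  0.11] dr [-0.001 -0.006  0.004]
```

View pics/w16.png

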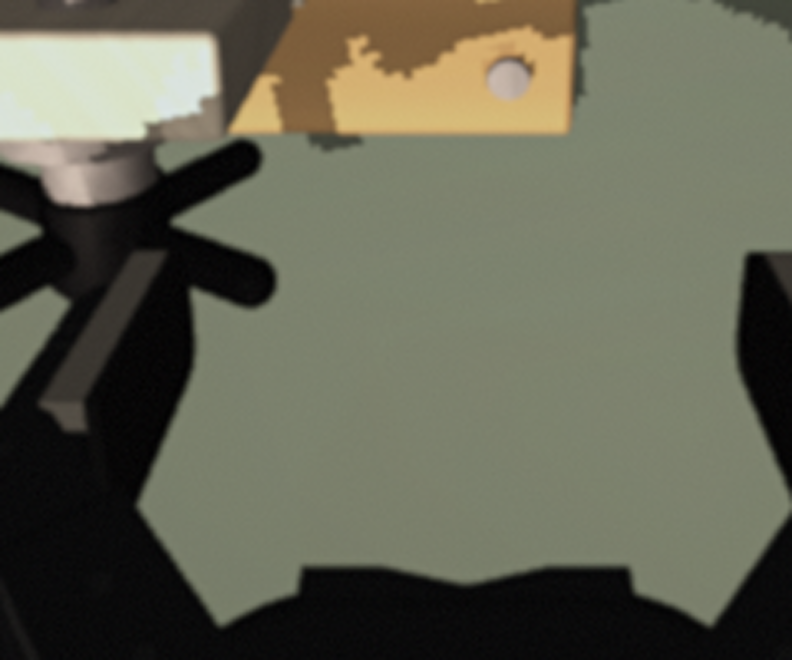

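Request:
carry_out(slide=[[0,0,-2.8],[-1.5,0,-0.5],[-2.2,0,0],[-1.2,0,0],[-0.3,0,0],[0,0,1.6],[0,0,1.7],[0,0,0]], dr=[[0,0,0],[0,0,0],[0,0,0],[0,0,0],[0,0,0],[0,0,0],[0,0,0],[0,0,0]])

```text
clock: 20.0
eef_pos: [569.2, -107.2, 93.6]
tcp_rot: [3.118, -0.357, 0.036]
contact_force: [-0.7, -0.0, 0.1]
opening: 85.3
```

Request:
carry_out(slide=[[0,0,0],[0.8,0,0],[0.8,0,0],[0.8,0,0],[0.8,0,0]], dr=[[0,-0.01,0],[0,0,0],[0,0,0],[0,0,0],[0,0,0]])

```text
clock: 20.5
eef_pos: [599.1, -114.1, 95.3]
tcp_rot: [3.121, -0.357, 0.007]
contact_force: [-6.4, 1.6, 4.6]
opening: 85.3
```

```bash
python3 - <<'E'
from h import *
plan([55,-60,91],0)
E
```

```text
t 20.50 clamp [ 43.6 -61.   95.3] phi 0.004 F [-6.6  0.1  4.6] | slide cm [ 1.14 -0.1   0.43] dr [-0.    -0.004  0.004]
```

Request:
carry_out(slide=[[0.6,0,0.3],[0.6,0,0.3],[0.6,0,0.2]], dr=[[0,0,0],[0,0,0],[0,0,0]])

```text
clock: 20.8
eef_pos: [613.0, -117.2, 88.4]
tcp_rot: [-3.12, 0.356, 0.012]
contact_force: [-9.3, 2.4, 5.8]
opening: 85.5
```

```bash
python3 - <<'E'
from h import *
plan([55,-60,91],0);c=wcap("w17",(180,380,180,420),3.3)
E
```

```text
t 20.80 clamp [ 57.8 -60.9  88.4] phi 0.004 F [-9.6  0.2  5.8] | slide cm [-0.29 -0.09 -0.25] dr [-0.     0.008  0.004]
```

View pics/w17.png

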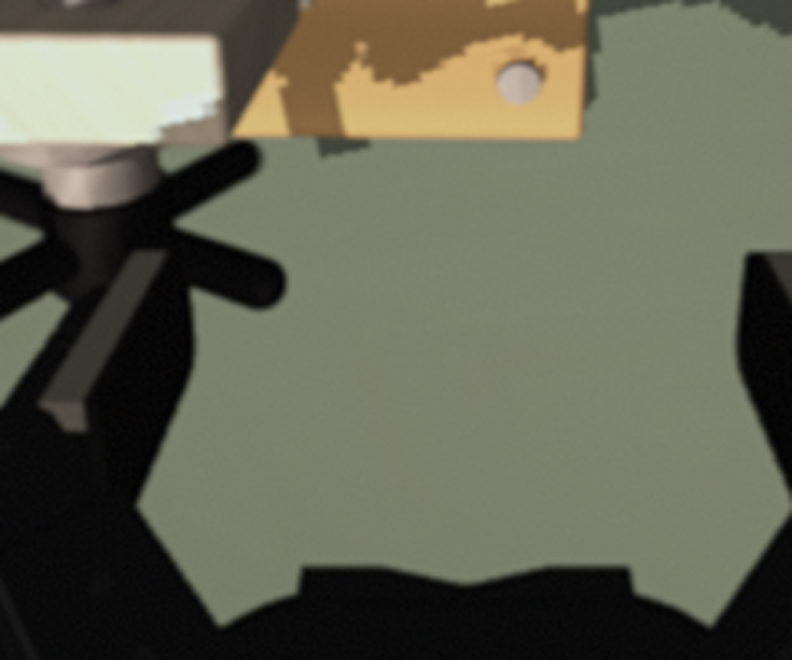

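Request:
carry_out(slide=[[-0.3,0,-2.5],[-1.5,0,-1.5],[-2.2,0,-1],[-1.2,0,0],[0,0,0],[0,0,0]], dr=[[0,0,0],[0,0.008,0],[0,0,0],[0,0,0],[0,0,0],[0,0,0]])

```text
clock: 21.45
eef_pos: [573.4, -108.2, 140.9]
tcp_rot: [3.119, -0.356, 0.029]
contact_force: [0.1, -0.0, -1.2]
opening: 85.2
```

```bash
python3 - <<'E'
from h import *
plan([6,-60,91],0);c=wcap("w18",(60,300,200,440),3.3)
E
```

```text
t 21.45 clamp [ 17.2 -61.2 140.9] phi 0.004 F [ 0.1 -0.  -1.2] | slide cm [-1.21 -0.13  4.97] dr [-0.    -0.019  0.004]
```

View pics/w18.png

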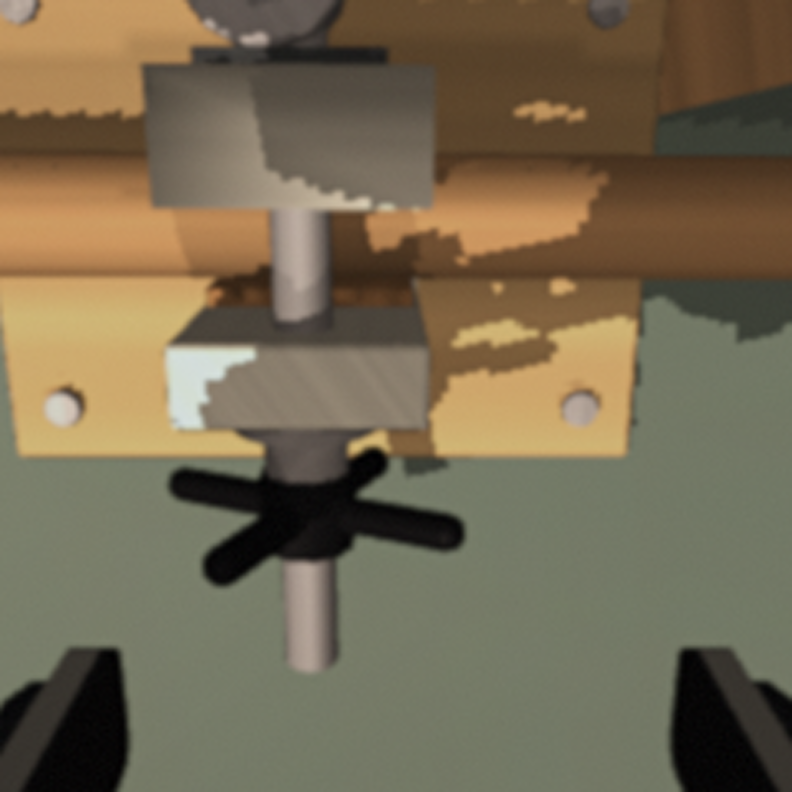

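```bash
python3 - <<'E'
from h import *
c=pickle.load(open("w18.pkl","rb"));b=pickle.load(open("w2.pkl","rb"));t=pickle.load(open("w10.pkl","rb"))
def f(c,r,cc,z): return w2c([*onz(c,(r,cc),z),z]).round(1)
G=lambda r,cc,z:f(c,60+r/3.3,200+cc/3.3,z)
H=lambda r,cc,z:f(b,30+r/3.5,180+cc/3.5,z)
print("now fix/mov inner/outer",G(208,290,86),G(345,290,86),G(429,290,86),"scr",G(408,65,13),G(408,580,13))
print("w2",H(180,455,86),H(287,455,86),H(352,455,86),H(380,251,13))
arms(c,[(60+a/3.3,200+b/3.3) for a,b in((485,185),(570,220),(532,448),(462,375))],-60)
print("arms rot",G(458,300,72))
for k in (c,b): pass
s=(c["image"],)
save("w18z",c,(120,200,230,350),6)
save("w2z",b,(75,150,250,370),6)
E
```

```text
now fix/mov inner/outer [-0.8  8.6 86. ] [ -1.7 -16.4  86. ] [ -2.2 -32.9  86. ] scr [-69.6 -50.2  13. ] [ 69.7 -50.4  13. ]
w2 [ 0.3  7.6 86. ] [ -0.3 -17.6  86. ] [ -0.7 -33.7  86. ] [-70.1 -50.2  13. ]
(206.96969696969697, 256.06060606060606) x -31.9 z 45.5 r 41.5 phi(deg, + = +x) -130
(232.72727272727275, 266.6666666666667) x -16.3 z 92.0 r 25.8 phi(deg, + = +x) -39
(221.21212121212122, 335.75757575757575) x 29.7 z 74.1 r 29.8 phi(deg, + = +x) 86
(200.0, 313.6363636363636) x 13.9 z 29.4 r 44.8 phi(deg, + = +x) 162
arms rot [ -1.7 -43.8  72. ]
```

View pics/w18z.png

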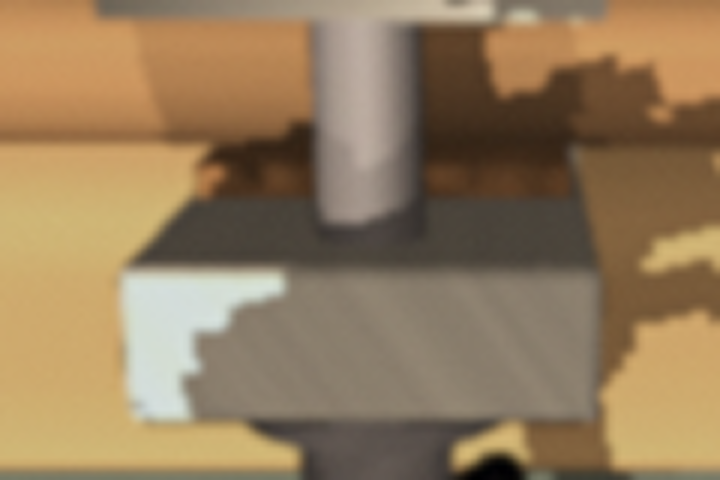

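View pics/w2z.png

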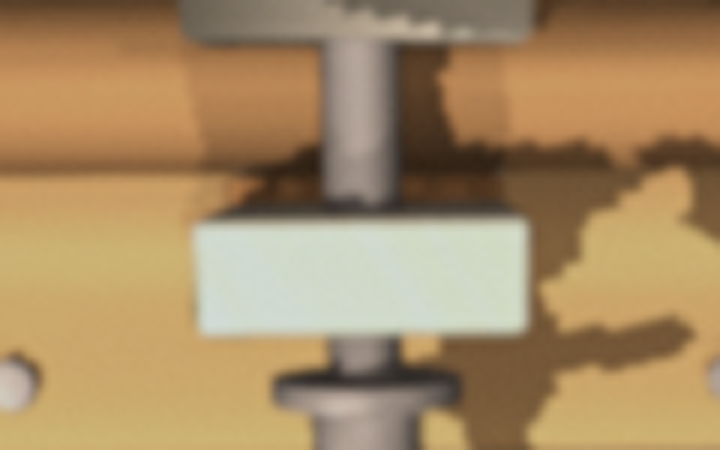

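Request:
carry_out(slide=[[-0.8,0,0],[0,0,2.2],[0,0,2.2],[0,0,0.4],[0,0,0],[0.5,0,0],[0.5,0,0],[0.5,0,0]], dr=[[0,0,0],[0,-0.01,0],[0,0,0],[0,0,0],[0,0,0],[0,0,0],[0,0,0],[0,0,0]])

```text
clock: 22.3
eef_pos: [581.6, -110.3, 91.2]
tcp_rot: [3.121, -0.356, 0.008]
contact_force: [-8.4, 1.9, 4.4]
opening: 85.7
```

```bash
python3 - <<'E'
from h import *
plan([55,-60,91],0)
E
```

```text
t 22.30 clamp [ 25.7 -61.4  91.2] phi 0.004 F [-8.6 -0.1  4.4] | slide cm [ 2.93 -0.12  0.04] dr [ 0.    -0.005  0.004]
```

Request:
carry_out(slide=[[0.6,0,0],[0.6,0,0],[0.6,0,0]], dr=[[0,0,0],[0,0,0],[0,0,0]])

```text
clock: 22.6
eef_pos: [586.3, -111.3, 91.3]
tcp_rot: [-3.119, 0.354, 0.037]
contact_force: [-10.2, 1.2, 8.4]
opening: 85.4
```

```bash
python3 - <<'E'
from h import *
plan([55,-60,91],0)
E
```

```text
t 22.60 clamp [ 30.4 -61.3  91.3] phi 0.005 F [-10.2  -1.2   8.4] | slide cm [ 2.46 -0.11 -0.02] dr [0.001 0.024 0.005]
```

Request:
carry_out(slide=[[-0.5,0,-2],[-0.5,0,-4],[-0.4,-3,0],[-0.4,-4,0],[-0.4,-4,0],[-0.4,-3.2,0],[0,-0.8,0],[0,0,0]], dr=[[0,0,0],[0,0.02,0],[0,0,0],[0,0,0],[0,0,0],[0,0,0],[0,0,0],[0,0,0]], fingers=0.3)

```text
clock: 23.4
eef_pos: [604.2, 43.3, 160.9]
tcp_rot: [-3.12, 0.359, -0.019]
contact_force: [-0.3, 0.3, 0.9]
opening: 25.4
```

```bash
python3 - <<'E'
from h import *
plan([-1.5,100,74],0);c=wcap("w19")
E
```

```text
t 23.40 clamp [ 12.4  93.3 160.9] phi 0.002 F [-0.4  0.2  0.9] | slide cm [-1.49 -0.66  8.68] dr [-0.002 -0.012  0.002]
```

View pics/w19.png

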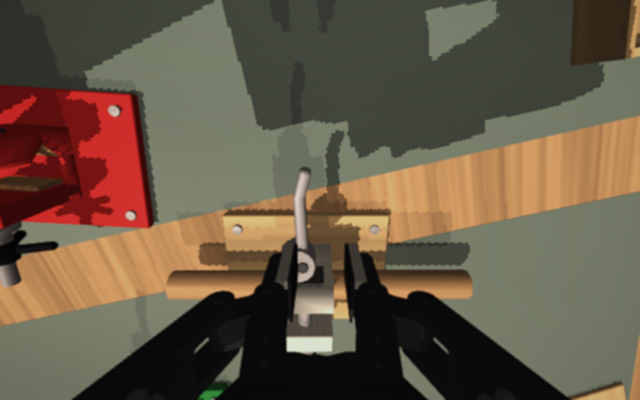

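Request:
carry_out(slide=[[-0.7,-0.4,0],[-0.6,-0.3,2.5],[0,0,2.5],[0,0,2.5],[0,0,0.8],[0,0,0]], dr=[[0,-0.01,0],[0,0,0],[0,0,0],[0,0,0],[0,0,0],[0,0,0]])

```text
clock: 24.05
eef_pos: [592.8, 45.8, 77.4]
tcp_rot: [-3.119, 0.374, -0.005]
contact_force: [0.3, 0.3, 0.9]
opening: 25.5
```

```bash
python3 - <<'E'
from h import *
lev(0,r=54,d=-8,z=75)
E
```

```text
along 47.2 behind 0.4 (by tool phi); ft [ 0.02  0.   -0.02]
t 24.05 clamp [ 0.8 93.2 77.4] phi -0.007 F [0.2 0.4 0.9] | slide cm [-0.88 -0.68  0.24] dr [-0.001 -0.003 -0.007]
```

Request:
carry_out(slide=[[-0.5,-0.4,0.1],[-0.6,-0.2,0.1],[-0.9,0.1,0.1],[-0.9,0.1,0.1],[-0.9,0.1,0.1]], dr=[[0,0,0],[0,0,-0.05],[0,0,-0.1],[0,0,-0.1],[0,0,-0.1]])

```text
clock: 24.55
eef_pos: [572.2, 52.2, 79.2]
tcp_rot: [3.132, 0.188, 0.058]
contact_force: [9.8, -0.2, -5.4]
opening: 25.3
```

```bash
cat >> h.py <<'E'
def lf():
    p,R,o=pose(); F=R.T@o["contact_force"]; v=w2c(p)-PIV
    ph=np.arctan2(*(clampR().T@R[:,0])[:2][::-1])
    # pad inner face line: point TCP + 12.8 tool x ; lever clockwise face offset 4.5
    a=v[:2]; tx=np.array([np.cos(ph),np.sin(ph)]); off=a@tx+o["opening"]/2-4.5
    print("t %.2f z %.1f phi %.3f lever~ %.3f (if at centre r) Ftool %s r %.1f open %.1f"%(o["clock"],p[2],ph,ph-off/np.linalg.norm(a),F.round(1),np.hypot(*a),o["opening"]))
E
python3 - <<'E'
from h import *
lf();lev(0.3,r=54,d=-8,z=75)
E
```

```text
t 24.55 z 79.2 phi 0.352 lever~ 0.249 (if at centre r) Ftool [9.5 1.4 5.8] r 52.9 open 25.3
along 52.8 behind -2.7 (by tool phi); ft [-0.2  -1.44 -0.1 ]
t 24.55 clamp [-20.8  94.6  79.2] phi 0.352 F [ 9.6  2.  -5.4] | slide cm [-0.26 -0.16  0.41] dr [ 0.004 -0.037  0.052]
```

Request:
carry_out(slide=[[0,0,0.1]], dr=[[0,-0.03,0]])

```text
clock: 24.65
eef_pos: [573.7, 52.0, 80.1]
tcp_rot: [3.13, 0.191, 0.02]
contact_force: [-0.2, 0.6, -0.2]
opening: 25.6
```

```bash
python3 - <<'E'
from h import *
lf()
c=wcap("w20")
E
```

```text
t 24.65 z 80.1 phi 0.353 lever~ 0.218 (if at centre r) Ftool [-0.1 -0.6  0.2] r 52.5 open 25.6
```

View pics/w20.png

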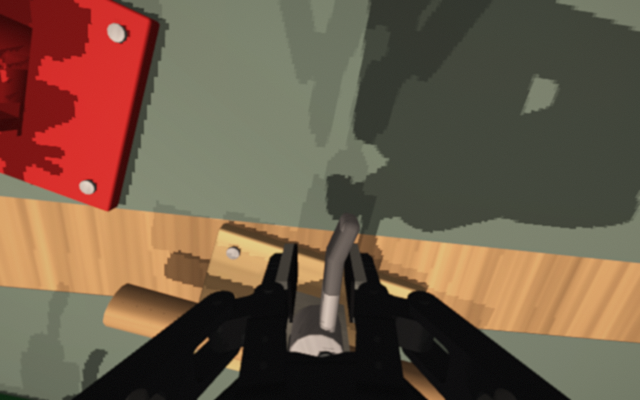

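Request:
carry_out(slide=[[-0.5,0,0.2],[-0.5,0,0.2],[-0.5,0,0.1]], dr=[[0,0,-0.03],[0,0,-0.03],[0,0,-0.03]])

```text
clock: 25.0
eef_pos: [575.0, 50.8, 81.4]
tcp_rot: [3.116, 0.33, 0.068]
contact_force: [7.8, -1.3, -5.4]
opening: 25.6
```

```bash
python3 - <<'E'
from h import *
lf()
E
```

```text
t 25.00 z 81.4 phi 0.443 lever~ 0.192 (if at centre r) Ftool [7.1 2.9 5.8] r 51.1 open 25.6
```

Request:
carry_out(slide=[[-0.5,0,0.1],[-0.5,0,0.1]], dr=[[0,0,-0.03],[0,0,-0.03]])

```text
clock: 25.2
eef_pos: [575.2, 48.8, 83.0]
tcp_rot: [3.1, 0.424, 0.101]
contact_force: [6.7, 0.4, -4.4]
opening: 26.1
```

```bash
python3 - <<'E'
from h import *
lf()
E
```

```text
t 25.20 z 83.0 phi 0.504 lever~ 0.182 (if at centre r) Ftool [6.3 1.3 4.9] r 49.1 open 26.1
```

Request:
carry_out(slide=[[0.3,0,0.4],[0,-0.3,0.4],[0,0,0]], dr=[[0,-0.06,0.1],[0,-0.04,0.1],[0,0,0]])

```text
clock: 25.5
eef_pos: [580.6, 52.7, 79.5]
tcp_rot: [3.12, 0.099, -0.041]
contact_force: [0.1, -0.2, 0.4]
opening: 25.5
```

```bash
python3 - <<'E'
from h import *
lf();lev(0.25,r=54,d=-8,z=75); c=wcap("w21")
E
```

```text
t 25.50 z 79.5 phi 0.295 lever~ 0.087 (if at centre r) Ftool [ 0.   0.2 -0.4] r 52.6 open 25.5
along 52.6 behind 2.7 (by tool phi); ft [-0.03 -0.06  0.04]
t 25.50 clamp [-12.7  97.1  79.5] phi 0.295 F [ 0.1 -0.2  0.4] | slide cm [-0.82 -0.18  0.47] dr [0.019 0.027 0.045]
```

View pics/w21.png

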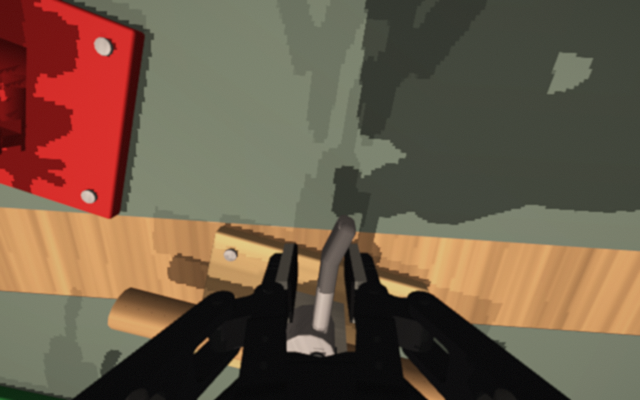

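Request:
carry_out(slide=[[-0.6,-0.2,0.3],[-0.8,0,0.3],[-0.9,0,0.2],[-0.9,0,0.2]], dr=[[0.01,0.01,0],[0,-0.02,0],[0,-0.03,0],[0,-0.03,0]])

```text
clock: 25.95
eef_pos: [567.2, 53.9, 78.5]
tcp_rot: [3.131, 0.11, -0.071]
contact_force: [13.8, 2.4, -3.1]
opening: 25.5
```

```bash
python3 - <<'E'
from h import *
lf();lev(0.3,r=54,d=-8,z=75)
E
```

```text
t 25.95 z 78.5 phi 0.302 lever~ 0.337 (if at centre r) Ftool [14.1 -1.4  2.5] r 55.6 open 25.5
along 54.6 behind -10.2 (by tool phi); ft [ 0.37 -2.19 -0.02]
t 25.95 clamp [-26.   95.1  78.5] phi 0.302 F [12.9  5.5 -3.1] | slide cm [0.25 0.06 0.34] dr [0.006 0.046 0.002]
```

Request:
carry_out(slide=[[-1,0,0.2],[-1,0,0.2]], dr=[[0,-0.03,0],[0,-0.03,0]])

```text
clock: 26.15
eef_pos: [563.7, 54.0, 79.2]
tcp_rot: [3.131, 0.114, -0.104]
contact_force: [16.4, 2.1, -9.4]
opening: 25.5
```

```bash
python3 - <<'E'
from h import *
lf();lev(0.3,r=54,d=-8,z=75);wcap("w22")
E
```

```text
t 26.15 z 79.2 phi 0.304 lever~ 0.398 (if at centre r) Ftool [17.1 -1.   8.3] r 56.7 open 25.5
along 55.0 behind -13.6 (by tool phi); ft [ 0.43 -2.74  0.16]
t 26.15 clamp [-29.4  94.4  79.2] phi 0.304 F [15.5  5.8 -9.4] | slide cm [0.61 0.1  0.38] dr [0.004 0.066 0.004]
```

View pics/w22.png

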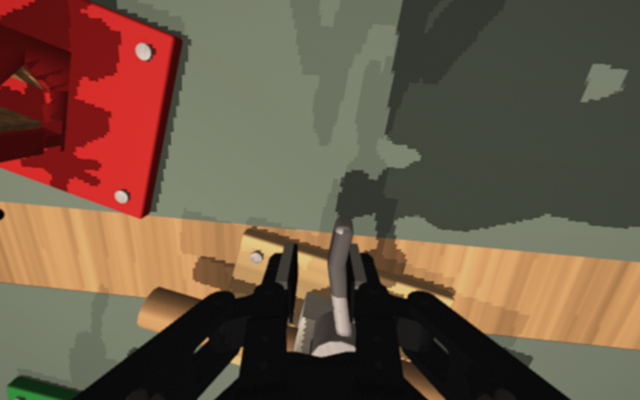

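Request:
carry_out(slide=[[0.6,0,0.3],[0.8,0,0.1],[0.8,0,0.1],[0.8,0,0],[0,0,0]], dr=[[0,0.06,0.04],[0,0.01,0.07],[0,0,0.07],[0,0,0.06],[0,0,0]])

```text
clock: 26.7
eef_pos: [590.8, 53.5, 75.4]
tcp_rot: [3.129, -0.264, 0.02]
contact_force: [0.4, 0.4, 0.6]
opening: 25.5
```

```bash
python3 - <<'E'
from h import *
lf();lev(0.,r=52,d=8,z=75);wcap("w23")
E
```

```text
t 26.70 z 75.4 phi 0.063 lever~ -0.097 (if at centre r) Ftool [ 0.3 -0.5 -0.6] r 54.3 open 25.5
along 54.3 behind 0.5 (by tool phi); ft [0.03 0.01 0.02]
t 26.70 clamp [ -3.  100.2  75.4] phi 0.063 F [0.3 0.5 0.6] | slide cm [1.08 0.29 0.05] dr [ 0.    -0.013  0.063]
```

View pics/w23.png

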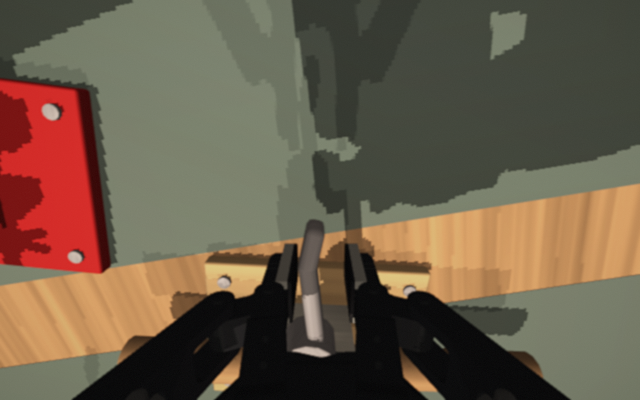

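Request:
carry_out(slide=[[0.7,0.2,0],[0.7,0.1,0],[0,0,0]], dr=[[0,0,0.04],[0,0,0.02],[0,0,0]])

```text
clock: 27.05
eef_pos: [598.2, 48.4, 75.0]
tcp_rot: [3.121, -0.351, 0.009]
contact_force: [-0.2, -0.0, -0.2]
opening: 25.8
```

```bash
python3 - <<'E'
from h import *
lf();lev(0.,r=52,d=8,z=75);wcap("w24")
E
```

```text
t 27.05 z 75.0 phi 0.008 lever~ -0.269 (if at centre r) Ftool [-0.2  0.1  0.2] r 51.2 open 25.8
along 50.9 behind 5.8 (by tool phi); ft [ 0.02 -0.   -0.03]
t 27.05 clamp [ 5.4 96.9 75. ] phi 0.008 F [-0.2 -0.1 -0.2] | slide cm [ 0.26 -0.11  0.  ] dr [-0.    -0.006  0.008]
```

View pics/w24.png

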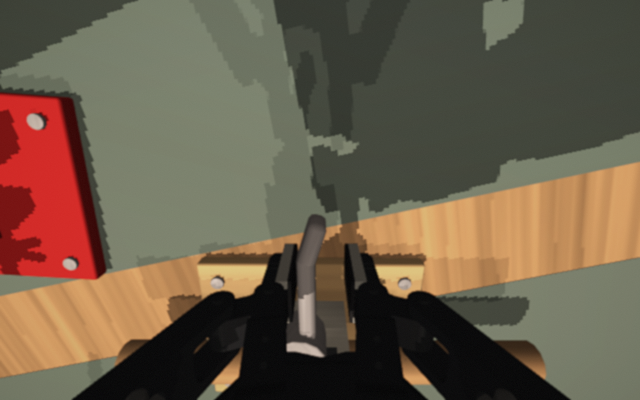

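Request:
carry_out(slide=[[0.6,0,0],[0,0,0],[-0.5,0,-1],[-0.3,3,-4],[0,4,-3],[0,4,0],[0,3,0],[0,0,0]], dr=[[0,0,0],[0,0,0],[0,0,0],[0,0,0],[0,0,0],[0,0,0],[0,0,0],[0,0,0]])

```text
clock: 27.9
eef_pos: [565.3, -91.4, 162.0]
tcp_rot: [3.119, -0.336, 0.018]
contact_force: [0.9, 0.0, 0.2]
opening: 25.6
```

```bash
python3 - <<'E'
from h import *
plan([-8,-60,150],0);c=wcap("w25",(20,340,160,480),2.4)
E
```

```text
t 27.90 clamp [  5.4 -46.7 162. ] phi 0.017 F [0.9 0.2 0.2] | slide cm [-1.38  1.3   1.19] dr [ 0.003 -0.012  0.017]
```

View pics/w25.png

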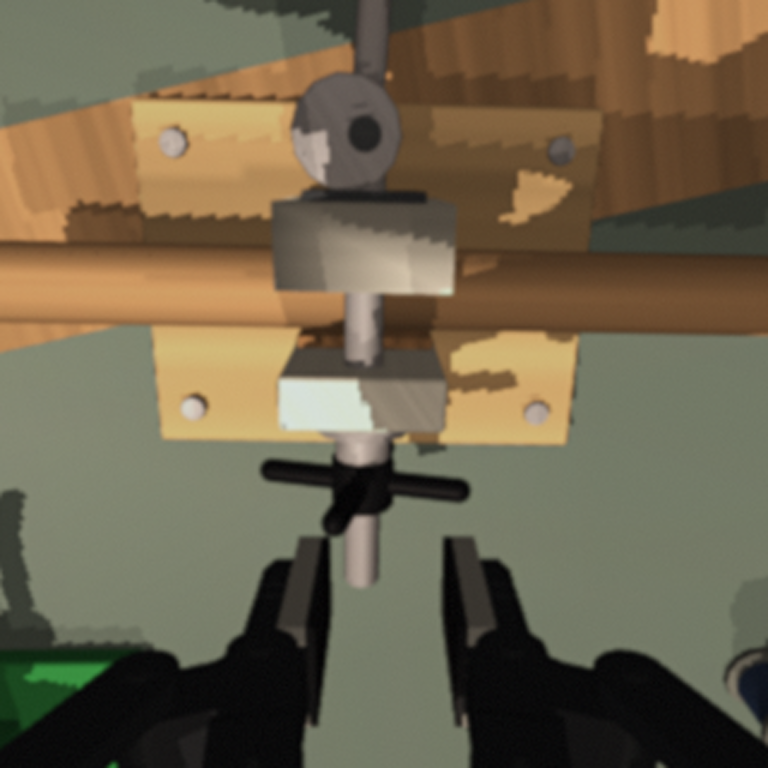

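```bash
python3 - <<'E'
from h import *
c=pickle.load(open("w25.pkl","rb"))
arms(c,[(20+a/2.4,160+b/2.4) for a,b in((469,272),(523,336),(491,460))],-60)
save("w25l",c,(0,90,270,370),7)
E
```

```text
(215.41666666666669, 273.33333333333337) x -33.2 z 51.8 r 38.8 phi(deg, + = +x) -121
(237.91666666666669, 300.0) x -8.0 z 93.2 r 22.7 phi(deg, + = +x) -21
(224.58333333333334, 351.6666666666667) x 32.6 z 69.1 r 32.7 phi(deg, + = +x) 95
```

View pics/w25l.png

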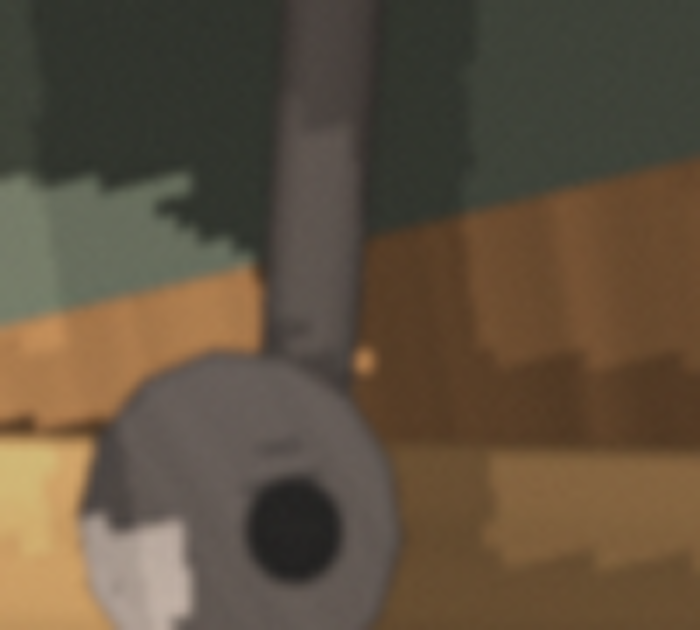

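```bash
python3 - <<'E'
from h import *
c=pickle.load(open("w25.pkl","rb"))
f=lambda x,z:w2c([*onz(c,(x[0]/7,270+x[1]/7),z),z]).round(2)
a=f((60,(287+376)/2),80);b=f((330,(270+352)/2),80);print(a,b,np.arctan2(-(a-b)[0],(a-b)[1]),f((528,294),84))
E
```

```text
[ 2.79 87.92 80.  ] [ 1.22 66.96 80.  ] -0.07476496092285077 [-0.13 50.27 84.  ]
```

Request:
carry_out(slide=[[-1.8,0.6,0],[-1.6,0.6,0],[-0.6,0.1,1],[0,0,2.5],[0,0,2.2],[0,0,0.6],[0,0,0]], dr=[[0,-0.01,0.017],[0,0,0],[0,0,0],[0,0,0],[0,0,0],[0,0,0],[0,0,0]], fingers=1)

```text
clock: 28.65
eef_pos: [526.1, -88.4, 97.8]
tcp_rot: [-3.121, 0.357, -0.014]
contact_force: [-0.6, 0.7, 1.2]
opening: 85.5
```

```bash
python3 - <<'E'
from h import *
plan([-62,-60,93],0);c=wcap("w26",(180,380,220,460),3.2)
E
```

```text
t 28.65 clamp [-33.4 -52.7  97.8] phi 0.004 F [-0.7  0.5  1.2] | slide cm [-2.87  0.72  0.46] dr [-0.001 -0.009  0.004]
```

View pics/w26.png

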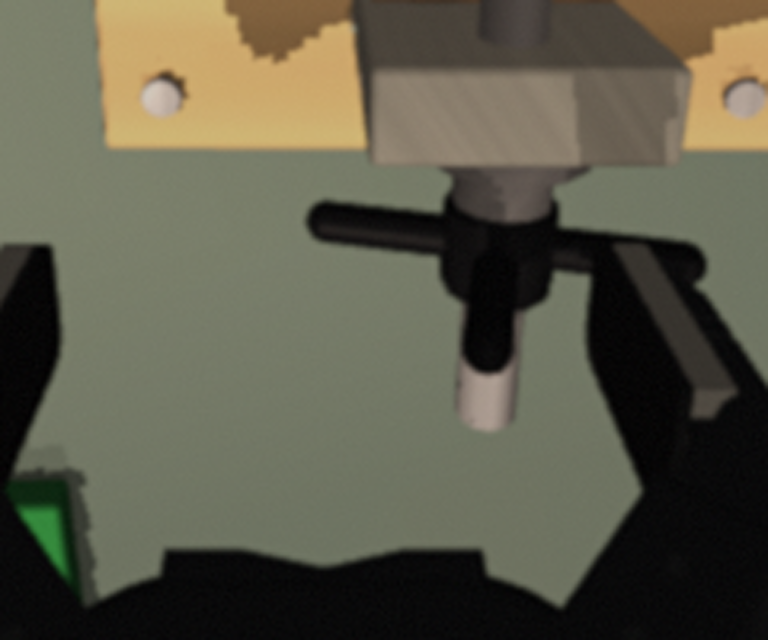

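Request:
carry_out(slide=[[-0.5,0.5,0.2],[-1,0.2,0.2],[-1,0,0.1],[-0.6,0,0.1],[0,0,0]], dr=[[0,-0.01,0],[0,0,0],[0,0,0],[0,0,0],[0,0,0]])

```text
clock: 29.2
eef_pos: [498.6, -89.5, 95.5]
tcp_rot: [3.121, -0.357, 0.021]
contact_force: [1.3, 0.1, 0.3]
opening: 85.5
```

```bash
python3 - <<'E'
from h import *
plan([-62,-60,93],0);c=wcap("w27",(180,380,220,460),3.2)
E
```

```text
t 29.20 clamp [-59.9 -60.1  95.5] phi 0.004 F [1.3 0.4 0.3] | slide cm [-0.22 -0.01  0.25] dr [-0.001 -0.013  0.004]
```

View pics/w27.png

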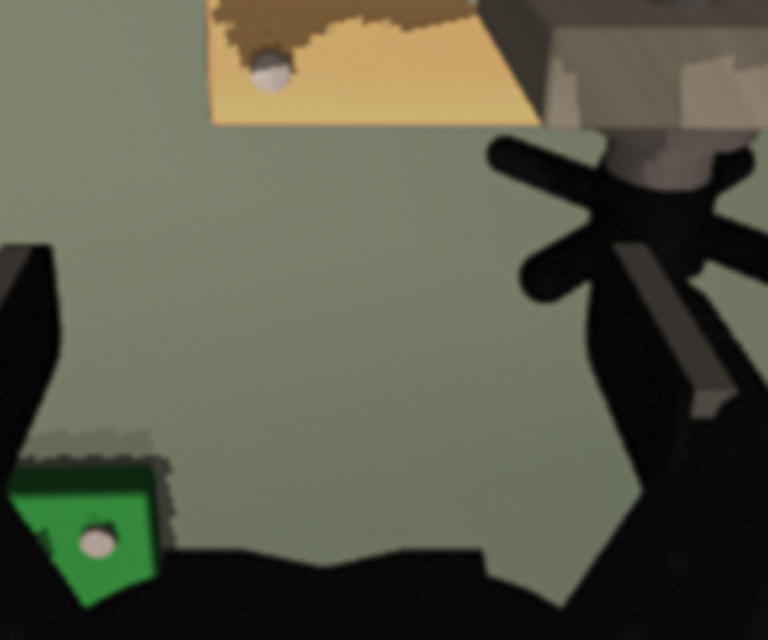

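Request:
carry_out(slide=[[0,0,-2.8],[1.5,0,-0.5],[2.4,0,0],[1.4,0,0],[0.3,0,0],[0,0,1.7],[0,0,1.8],[0,0,0]], dr=[[0,-0.01,0],[0,0,0],[0,0,0],[0,0,0],[0,0,0],[0,0,0],[0,0,0],[0,0,0]])

```text
clock: 30.05
eef_pos: [543.2, -99.9, 91.3]
tcp_rot: [-3.118, 0.356, 0.028]
contact_force: [-0.0, 0.7, 0.1]
opening: 85.3
```

```bash
python3 - <<'E'
from h import *
plan([-54,-60,93],0)
E
```

```text
t 30.05 clamp [-14.1 -60.1  91.3] phi 0.004 F [-0.2  0.7  0.1] | slide cm [-3.99 -0.02 -0.1 ] dr [-0.001  0.018  0.004]
```

Request:
carry_out(slide=[[-0.8,0,0],[-1.1,0,0],[-1.1,0,0],[-0.6,0,0],[0,0,0]], dr=[[0,0.01,0],[0,0,0],[0,0,0],[0,0,0],[0,0,0]])

```text
clock: 30.55
eef_pos: [507.3, -91.9, 94.5]
tcp_rot: [-3.121, 0.357, -0.0]
contact_force: [1.0, 0.3, 1.5]
opening: 85.4
```

```bash
python3 - <<'E'
from h import *
plan([-54,-60,93],0);c=wcap("w28",(180,380,220,460),3.2)
E
```

```text
t 30.55 clamp [-50.9 -60.5  94.5] phi 0.004 F [0.9 0.5 1.5] | slide cm [-0.31 -0.05  0.15] dr [-0.001 -0.     0.004]
```

View pics/w28.png

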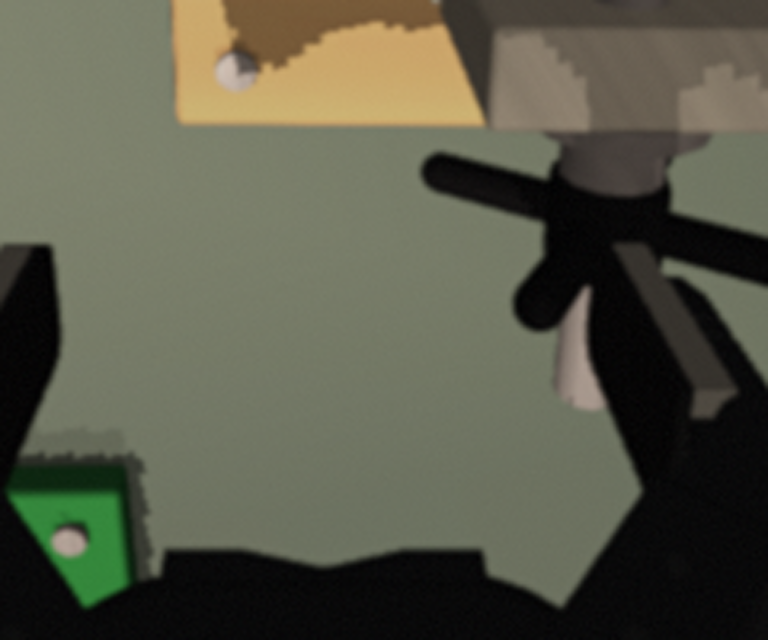

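Request:
carry_out(slide=[[0.2,0,-2.8],[2,0,-0.6],[2.8,0,0],[1.3,0,0],[0.3,0,0],[0,0,1.7],[0,0,1.8],[0,0,0]], dr=[[0,-0.01,0],[0,0,0],[0,0,0],[0,0,0],[0,0,0],[0,0,0],[0,0,0],[0,0,0]])

```text
clock: 31.4
eef_pos: [563.7, -104.3, 90.3]
tcp_rot: [-3.117, 0.355, 0.044]
contact_force: [-0.9, 0.2, -0.1]
opening: 85.1
```

```bash
python3 - <<'E'
from h import *
plan([14,-60,91],0);
E
```

```text
t 31.40 clamp [  6.8 -59.6  90.3] phi 0.005 F [-0.9 -0.  -0.1] | slide cm [ 0.71  0.04 -0.09] dr [-0.001  0.028  0.005]
```

Request:
carry_out(slide=[[0.4,0,0],[0.4,0,0],[0.4,0,0],[0.4,0,0],[0.4,0,0]], dr=[[0,0.02,0],[0,0,0],[0,0,0],[0,0,0],[0,0,0]])

```text
clock: 31.9
eef_pos: [581.4, -108.3, 91.5]
tcp_rot: [-3.119, 0.355, 0.017]
contact_force: [-1.9, 0.6, 0.5]
opening: 85.4
```

```bash
python3 - <<'E'
from h import *
plan([14,-60,91],0);
E
```

```text
t 31.90 clamp [ 25.  -59.4  91.5] phi 0.005 F [-2.   0.2  0.5] | slide cm [-1.1   0.05  0.06] dr [-0.001  0.011  0.005]
```

Request:
carry_out(slide=[[0.4,0,0],[0.4,0,0],[0.4,0,0]], dr=[[0,0,0],[0,0,0],[0,0,0]])

```text
clock: 32.2
eef_pos: [594.3, -111.2, 92.1]
tcp_rot: [-3.119, 0.355, 0.016]
contact_force: [-1.5, 1.1, 0.8]
opening: 85.3
```

```bash
python3 - <<'E'
from h import *
plan([14,-60,91],0);
E
```

```text
t 32.20 clamp [ 38.2 -59.3  92.1] phi 0.005 F [-1.7  0.8  0.8] | slide cm [-2.42  0.05  0.14] dr [-0.001  0.011  0.005]
```

Request:
carry_out(slide=[[0.4,0,0.1],[0.4,0,0.1],[0.4,0,0]], dr=[[0,0,0],[0,0,0],[0,0,0]])

```text
clock: 32.5
eef_pos: [604.6, -113.6, 89.9]
tcp_rot: [-3.118, 0.355, 0.025]
contact_force: [-4.8, 0.9, 0.9]
opening: 85.4
```

```bash
python3 - <<'E'
from h import *
plan([14,-60,91],0);c=wcap("w29",(180,380,220,460),3.2)
E
```

```text
t 32.50 clamp [ 48.8 -59.2  89.9] phi 0.005 F [-4.9 -0.2  0.9] | slide cm [-3.48  0.06 -0.05] dr [-0.001  0.016  0.005]
```

View pics/w29.png

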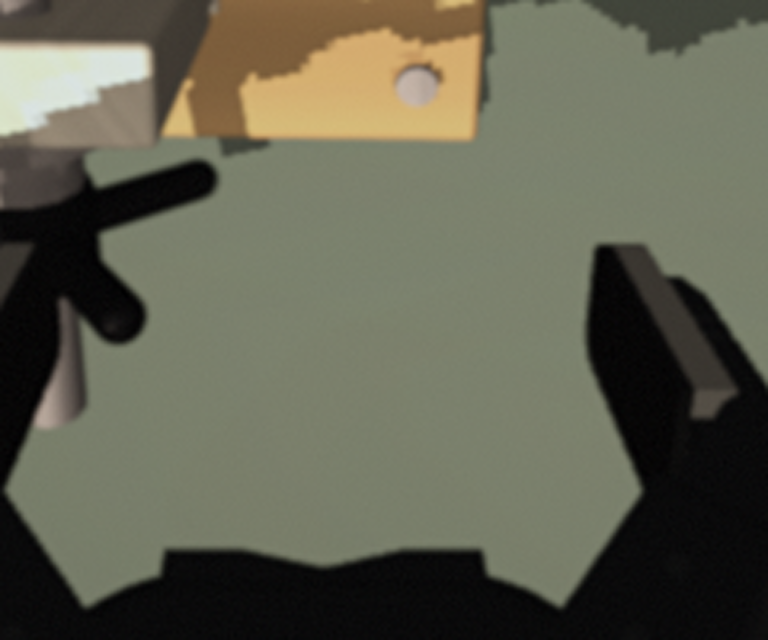

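Request:
carry_out(slide=[[-0.5,0,-2],[-1,0,-4],[-0.9,-3,0],[-0.8,-4,0],[-0.7,-4,0],[-0.4,-3.4,0],[0,-0.8,1],[0,0,0]], dr=[[0,0.01,0],[0,0,0],[0,0,0],[0,0,0],[0,0,0],[0,0,0],[0,0,0],[0,0,0]], fingers=0.3)

```text
clock: 33.35
eef_pos: [610.6, 46.0, 142.3]
tcp_rot: [-3.118, 0.361, -0.03]
contact_force: [-1.0, 0.0, -1.1]
opening: 25.7
```

```bash
python3 - <<'E'
from h import *
plan([4,100,74],0)
E
```

```text
t 33.35 clamp [ 18.   97.4 142.3] phi 0.001 F [-1.  -0.2 -1.1] | slide cm [-1.53 -0.22  6.8 ] dr [-0.005 -0.019  0.001]
```

Request:
carry_out(slide=[[-0.7,-0.1,0],[-0.7,-0.1,1.5],[0,0,2.5],[0,0,2.2],[0,0,0.3],[0,0,0]], dr=[[0,-0.02,0],[0,0,0],[0,0,0],[0,0,0],[0,0,0],[0,0,0]])

```text
clock: 33.95
eef_pos: [598.5, 44.4, 76.0]
tcp_rot: [-3.116, 0.371, 0.001]
contact_force: [0.8, 0.7, -0.3]
opening: 25.8
```

```bash
python3 - <<'E'
from h import *
lf();lev(0,r=54,d=-8,z=74); wcap("w30",(180,360,200,440),3)
E
```

```text
t 33.95 z 76.0 phi -0.005 lever~ -0.317 (if at centre r) Ftool [ 0.6 -0.8  0.3] r 47.6 open 25.8
along 47.2 behind 6.4 (by tool phi); ft [ 0.04  0.03 -0.04]
t 33.95 clamp [ 6.7 93.1 76. ] phi -0.005 F [ 0.6  0.8 -0.3] | slide cm [-1.47 -0.68  0.2 ] dr [-0.003  0.001 -0.005]
```

View pics/w30.png

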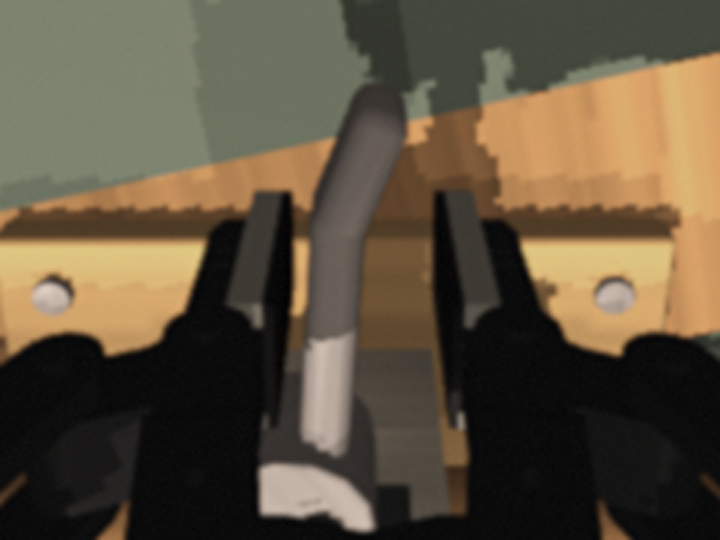

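Request:
carry_out(slide=[[-0.7,-0.5,0.1],[-0.8,-0.2,0.1],[-0.8,0,0.1],[-0.8,0,0.1],[-0.8,0.1,0.2]], dr=[[0,0,0],[0,0,0],[0,0,-0.06],[0,-0.01,-0.08],[0,-0.02,-0.08]])

```text
clock: 34.5
eef_pos: [573.4, 55.4, 76.3]
tcp_rot: [-3.141, 0.015, 0.001]
contact_force: [8.6, -0.9, -0.4]
opening: 25.9
```

```bash
python3 - <<'E'
from h import *
lf();lev(0.2,r=54,d=-8,z=74)
E
```

```text
t 34.50 z 76.3 phi 0.222 lever~ 0.220 (if at centre r) Ftool [8.6 0.8 0.4] r 55.9 open 25.9
along 55.3 behind -8.4 (by tool phi); ft [-0.18 -1.43 -0.11]
t 34.50 clamp [-20.3  98.1  76.3] phi 0.222 F [ 8.5  1.1 -0.4] | slide cm [0.15 0.11 0.23] dr [-0.001  0.001  0.022]
```

Request:
carry_out(slide=[[-0.6,0,0.1],[-0.6,0,0.1]], dr=[[0,-0.02,-0.02],[0,-0.02,-0.02]])

```text
clock: 34.7
eef_pos: [570.4, 55.3, 77.6]
tcp_rot: [3.14, 0.054, -0.031]
contact_force: [9.0, -1.4, -7.1]
opening: 25.8
```

```bash
python3 - <<'E'
from h import *
lf();lev(0.3,r=54,d=-8,z=74)
E
```

```text
t 34.70 z 77.6 phi 0.266 lever~ 0.275 (if at centre r) Ftool [9.1 1.7 6.9] r 56.3 open 25.8
along 55.6 behind -8.9 (by tool phi); ft [-0.32 -1.39 -0.12]
t 34.70 clamp [-23.2  97.3  77.6] phi 0.266 F [ 9.1  0.7 -7.1] | slide cm [-0.08  0.19  0.36] dr [-0.     0.02  -0.034]
```

Request:
carry_out(slide=[[-0.9,0,0.2],[-0.9,0,0.2],[-0.9,0,0.2]], dr=[[0,-0.02,-0.05],[0,-0.02,-0.05],[0,-0.02,-0.05]])

```text
clock: 35.0
eef_pos: [561.7, 53.5, 77.8]
tcp_rot: [3.122, 0.298, -0.063]
contact_force: [11.6, 0.8, -5.5]
opening: 25.7
```

```bash
python3 - <<'E'
from h import *
lf();lev(0.4,r=54,d=-8,z=74)
E
```

```text
t 35.00 z 77.8 phi 0.422 lever~ 0.435 (if at centre r) Ftool [11.8  1.4  5. ] r 56.9 open 25.7
along 56.2 behind -9.1 (by tool phi); ft [ 0.02 -1.71 -0.14]
t 35.00 clamp [-31.3  93.5  77.8] phi 0.422 F [11.1  3.5 -5.5] | slide cm [0.25 0.2  0.37] dr [0.001 0.04  0.022]
```

Request:
carry_out(slide=[[-1.1,0.1,0.3],[-1.1,0.1,0.3],[-1.1,0.1,0.3]], dr=[[0,-0.02,-0.06],[0,-0.02,-0.06],[0,-0.02,-0.06]])

```text
clock: 35.3
eef_pos: [553.1, 49.4, 77.6]
tcp_rot: [3.081, 0.585, -0.076]
contact_force: [10.6, 8.8, -1.3]
opening: 25.4
```

```bash
python3 - <<'E'
from h import *
lf();lev(0.6,r=54,d=-8,z=74)
E
```

```text
t 35.30 z 77.6 phi 0.607 lever~ 0.605 (if at centre r) Ftool [13.1 -4.3  0.7] r 56.8 open 25.4
along 56.2 behind -8.1 (by tool phi); ft [ 1.48 -1.8  -0.03]
t 35.30 clamp [-38.7  87.5  77.6] phi 0.607 F [ 8.3 11.  -1.3] | slide cm [0.06 0.21 0.36] dr [-0.004  0.048  0.007]
```

Request:
carry_out(slide=[[-1.2,0.1,0.3],[-1.2,0.1,0.3],[-1.2,0.1,0.3]], dr=[[0,-0.03,-0.07],[0,-0.02,-0.07],[0,-0.02,-0.07]])

```text
clock: 35.6
eef_pos: [544.1, 42.4, 78.0]
tcp_rot: [2.995, 0.912, -0.1]
contact_force: [10.2, 13.5, -1.7]
opening: 25.9
```

```bash
python3 - <<'E'
from h import *
lf();lev(0.8,r=54,d=-8,z=74)
E
```

```text
t 35.60 z 78.0 phi 0.823 lever~ 0.801 (if at centre r) Ftool [16.  -5.5  0.7] r 56.3 open 25.9
along 55.8 behind -7.2 (by tool phi); ft [ 2.18 -1.68  0.04]
t 35.60 clamp [-45.8  78.7  78. ] phi 0.823 F [ 6.8 15.4 -1.7] | slide cm [0.07 0.17 0.39] dr [-0.009  0.064  0.023]
```

Request:
carry_out(slide=[[-1.2,0.1,0.3],[-1.2,0.1,0.3],[-1.2,0.1,0.3]], dr=[[0,-0.03,-0.08],[0,-0.03,-0.08],[0,-0.02,-0.08]])

```text
clock: 35.9
eef_pos: [535.9, 31.5, 78.3]
tcp_rot: [2.847, 1.268, -0.146]
contact_force: [6.7, 13.4, 0.1]
opening: 25.4
```

```bash
python3 - <<'E'
from h import *
lf();lev(1.0,r=54,d=-8,z=74)
E
```

```text
t 35.90 z 78.3 phi 1.071 lever~ 1.048 (if at centre r) Ftool [14.4 -4.  -1.4] r 55.2 open 25.4
along 54.8 behind -7.0 (by tool phi); ft [ 2.27 -1.12  0.14]
t 35.90 clamp [-51.4  66.2  78.3] phi 1.071 F [ 3.5 14.6  0.1] | slide cm [0.32 0.04 0.4 ] dr [-0.015  0.095  0.07 ]
```

Request:
carry_out(slide=[[-1.1,0.1,0.3],[-1,0.1,0.2],[-0.9,0.1,0.2]], dr=[[0,0.02,-0.07],[0,0.01,-0.07],[0,0,-0.07]])

```text
clock: 36.2
eef_pos: [529.9, 17.7, 77.7]
tcp_rot: [-2.712, -1.583, 0.055]
contact_force: [3.6, 8.3, -1.1]
opening: 25.4
```

```bash
python3 - <<'E'
from h import *
lf();lev(1.3,r=54,d=-8,z=74)
E
```

```text
t 36.20 z 77.7 phi 1.289 lever~ 1.320 (if at centre r) Ftool [ 9.1 -0.9  0.8] r 54.3 open 25.4
along 53.3 behind -9.9 (by tool phi); ft [ 1.33 -0.65  0.11]
t 36.20 clamp [-54.   51.4  77.7] phi 1.289 F [ 1.6  8.9 -1.1] | slide cm [ 0.14 -0.05  0.37] dr [-0.019  0.03  -0.011]
```

Easing past 1.3, as described. Now the last part, gently.

Request:
carry_out(slide=[[-0.7,0.1,0.2],[-0.7,0.1,0.2],[-0.5,0.1,0.1]], dr=[[0,0.02,-0.08],[0,0,-0.08],[0,0,-0.06]])

```text
clock: 36.5
eef_pos: [530.2, 10.4, 77.1]
tcp_rot: [-2.504, -1.868, -0.014]
contact_force: [3.0, 17.0, -5.3]
opening: 25.9
```

```bash
python3 - <<'E'
from h import *
lf();lev(1.6,r=54,d=-8,z=74);wcap("w31")
E
```

```text
t 36.50 z 77.1 phi 1.514 lever~ 1.441 (if at centre r) Ftool [17.  -1.9  5.7] r 52.1 open 25.9
along 51.9 behind -4.6 (by tool phi); ft [ 2.54 -0.5   0.15]
t 36.50 clamp [-52.1  44.3  77.1] phi 1.514 F [-0.9 17.2 -5.3] | slide cm [-0.8  -0.12  0.3 ] dr [-0.008 -0.018 -0.086]
```

View pics/w31.png

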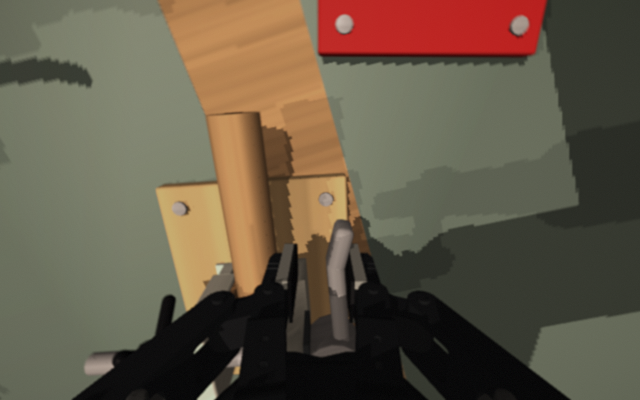

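Request:
carry_out(slide=[[0.5,0,0],[-0.1,0,-2],[0,1,-4],[0,3,-3],[0,0,0],[0,0,0]], dr=[[0,0,0],[0,0,0],[0,0,0],[0,0,0],[0,0,0],[0,0,0]])

```text
clock: 37.15
eef_pos: [567.6, 5.7, 173.2]
tcp_rot: [-2.497, -1.878, -0.017]
contact_force: [-0.3, -0.4, -1.0]
opening: 25.8
```

```bash
python3 - <<'E'
from h import *
plan([-52,44,77],1.6);c=wcap("w32",(60,340,180,460),2.8)
E
```

```text
t 37.15 clamp [-14.6  48.3 173.2] phi 1.521 F [-0.2 -0.5 -1. ] | slide cm [-0.8  -3.64  9.63] dr [-0.006 -0.019 -0.079]
```

View pics/w32.png

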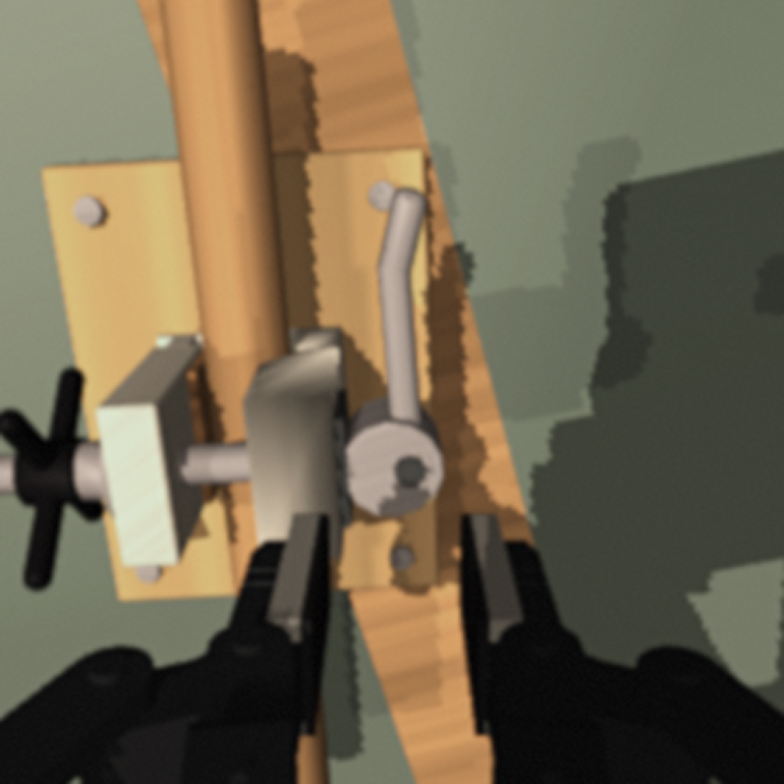

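```bash
python3 - <<'E'
from h import *
c=pickle.load(open("w32.pkl","rb"))
f=lambda r,cc,z:w2c([*onz(c,(60+r/2.8,180+cc/2.8),z),z]).round(2)
a=f(285,395,80);b=f(410,404,80);print(a,b,np.arctan2(-(a-b)[0],(a-b)[1]),"pin",f(470,411,84))
l=f(285,383,80)-f(410,389.5,80);r_=f(285,409,80)-f(410,419,80)
for v in(l,r_):print(np.arctan2(-v[0],v[1]))
print([f(*x,13) for x in((211,90),(194,381),(557,402),(572,148))])
E
```

```text
[-52.66  52.38  80.  ] [-16.68  53.14  80.  ] 1.5919160321685617 pin [ 0.17 54.24 84.  ]
1.5674555819848568
1.605208056545113
[array([-69.61, -49.16,  13.  ]), array([-70.11,  49.83,  13.  ]), array([70.51, 50.37, 13.  ]), array([ 71.1 , -50.23,  13.  ])]
```

Request:
carry_out(slide=[[0,0,-4],[0,0,-4],[0,0,0],[0,0,0],[0,0,0]], dr=[[0,0,0],[0,0,0],[0,0,0],[0,0,0],[0,0,0]])

```text
clock: 37.7
eef_pos: [561.1, 5.7, 249.6]
tcp_rot: [-2.49, -1.874, -0.003]
contact_force: [0.1, -0.3, -0.1]
opening: 25.6
```

```bash
python3 - <<'E'
from h import *
c=wcap("w33",(40,320,160,480),2.4); d=manip.capture("side"); save("side1",d)
a=pickle.load(open("side0.pkl","rb"))["image"].astype(int)
e=np.abs(d["image"].astype(int)-a).sum(2)>60
for n,(r,cc) in dict(resin=(338,285),cork=(334,353),spool=(165,285),driver=(157,355)).items(): print(n,e[r-10:r+10,cc-10:cc+10].mean())
E
```

```text
resin 0.0075
cork 0.025
spool 0.0
driver 0.535
```

View pics/w33.png

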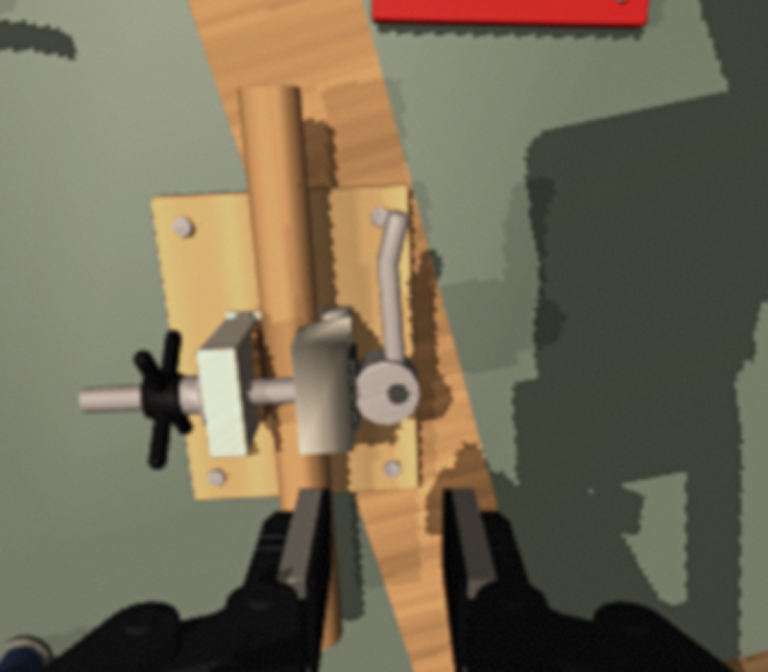

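View pics/side1.png

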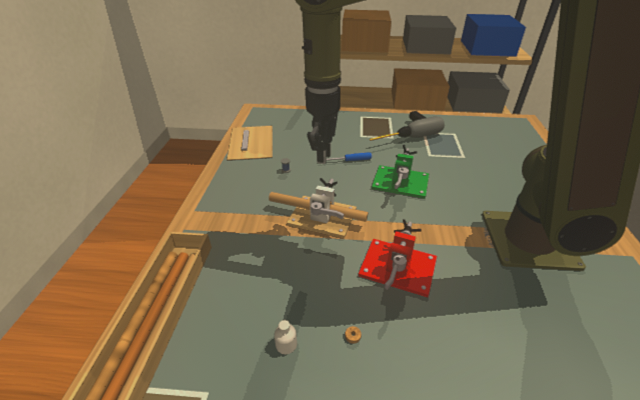

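```bash
python3 - <<'E'
from h import *
print(manip.sign_off())
E
```

```text
the job is handed in; nothing more can be done
None
```

The blank is clamped and I handed the job in at about 38 s. I swung the lever from open to in line, turned the nut clockwise until it came up firm, then swung the lever fully home.

**Correction along the way:** I turned the nut a little too far at first, to about 1.55 turns. A trial swing of the lever already took 17 N at about 0.4 rad. I put the lever back in line, slackened the nut by about 0.3 turn, and re-tightened it to where it started to firm, about 1.43 turns.

**Lever feel on the final swing:**

| Lever angle (rad) | Force at about 55 mm from the pivot (N) |
|---|---|
| 0.27 | 9 |
| 0.44 | 12 |
| 0.80 | 16 (about 15 at 60 mm) |
| 1.05 | 14 |
| 1.32 | 9 |
| end stop | 17 |

**Last checks:**
- The camera put the lever at about 1.59 rad, and it still looked home in a later picture with the gripper clear of it.
- The resin bottle, cork ring and spool had not moved. The driver was partly hidden by the gripper in the last side picture, but it looked to be in the same place.

**What disagreed:**
- Resistance on the lever began earlier than half-way, at about 0.25 rad.
- The lever stood at about −0.07 rad, not exactly 0, while I re-tightened the nut.
- The nut shows four arms in the pictures, not three.

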